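# Pack and lock the despatch box

### The job

Put the smallest carton into the compartment of the open steel despatch box, then swing the lid fully shut. Then take the thin-shafted bolt from the rack and lock the box with it: lay its shaft on the sill under the lid's front lip, slide the nose along the hidden face to feel for the slot, push the bolt fully home so that its handle meets the sill, and let go. Leave the thick bolt and everything else where they are.

Things in the scene. Friction and masses are not known exactly. Their poses are not given: they have to be found in the camera images.
- box: Grey steel despatch box, fixed to the table, 150 (x) by 220 (y) by 78 mm high. Origin: at table height under the middle of its hidden front face (the plane x = 0, facing the robot); +x runs into the box, y along the face, z up. The parcel compartment is x 50 to 146, y -106 to 106, floor at z 6, rim at z 78. Behind the face a lock bay is open to x 46.
- sill (a point): Middle of the sill's rear edge, at the foot of the hidden face (box x 0, y 0, z 40 mm). The flat sill lies before the face: x -50 to 0, y -70 to 70, top at z 40, with a groove at x -18 to -6 for the lid's apron, and side cheeks 70 mm high at y = +-70. The face has one unseen slot, 14 mm wide, z 40 to 55, its middle anywhere from y -40 to +40, different each time.
- box_floor (a point): Point on the floor of the compartment (box frame x 98, y -40, z 6 mm), clear of the open lid: a good place for the carton's underside.
- box_hinge (a point): Point on the lid's hinge line (box frame x 50, y 110, z 80 mm). The hinge line runs along the box's x.
- lid (a joint): Lid angle, rad: 0 shut, 1.57 upright on the box's +y side; starts 1.45 to 1.6. Stiff hinge (0.6 N m friction): it stays where left and must be pushed all the way down. A 5 mm plate reaching 222 mm from the hinge line (to -y when shut), box x -24 to 152; shut, its top is at z 85 mm and its front lip overhangs the sill by 24 mm.
- lid_push (a point): Point on the lid's outer surface, 165 mm from the hinge line, at box x 50: push here. Under the lid's front hangs an apron plate (box x -15 to -9) with a window, y -59 to 59 and z 34 to 64 mm when shut; the bolt passes through it, so the lid must be shut first.
- bolt: Thin lock bolt: square black handle 70 long, 20 by 20 mm; steel shaft 10 mm thick, 80 long, round nose. Origin: middle of the handle, on the axis; +x to the nose. Lies level in the rack, axis at z 45 mm; at that height it rests on the sill. Grip the handle's sides at its middle. Home: the handle's front end meets the sill's front edge, nose 30 mm past the face, origin at box x -85.
- parcel: The smallest carton, brown cardboard, 80 (x) by 55 (y) by 45 mm high, about 120 g. Origin: centre of its underside.
- bolt_nose (a point): The tip of the thin bolt's nose, 115 mm ahead of its origin.
- thick_bolt: The other bolt in the rack: same handle, but after a short neck its shaft is 18 mm thick and will not fit. Leave it. Origin and axes as for the thin bolt.
- bolt_rack: Wooden rack, fixed, 120 (x) by 170 (y) mm, base 8 mm thick; origin on the table. Its two places are at y +50 and -50 mm, bolts along its +x; either bolt may lie in either. Supports stand under the handle's rear end and under the shaft 20 mm ahead of the handle; the handle's middle is free all round.
- carton_big: Bystander carton 120 by 100 by 90 mm. Origin: centre of its underside.
- carton_mid: Bystander carton 100 by 80 by 70 mm. Origin: centre of its underside.
- tape_roll: Bystander: roll of brown tape lying flat, 100 mm across, 48 mm high. Origin: centre of its underside.
- screwdriver: Bystander: screwdriver lying on the table.
- spray: Bystander: white bottle, 60 mm across, 160 mm high. Origin: centre of its underside.
Mind the look-alikes: they are no part of the job. Leave any blue or white look-alike of the bolt alone.

How it is judged:
On the way, in this order (a step that is already met when the one before it is completed fails the run):
1. the smallest carton lies in the box's compartment, let go (x of parcel in the frame of box between 0.05 and 0.146 m and y of parcel in the frame of box between -0.106 and 0.106 m and height (world z) of parcel below 0.03 m and contact force between the fingers and parcel below 0.2 N), for 0.1 s.
2. the lid is shut (value of joint lid below 0.03 rad), for 0.1 s.
3. the thin bolt's nose is under the lip, at the hidden face, the lid still shut (x of bolt_nose in the frame of box between -0.012 and 0.15 m and y of bolt_nose in the frame of box between -0.07 and 0.07 m and height (world z) of bolt_nose below 0.066 m and value of joint lid below 0.03 rad), for 0.1 s.
At the end, for the whole second after the job is handed in: The smallest carton rests on the compartment's floor, the lid is shut (under 0.03 rad), and the thin bolt lies through the hidden slot, its nose at least 24 mm past the face (within 6 mm of home), lined up with the box within 0.2 rad, at rest and let go (x of parcel in the frame of box between 0.05 and 0.146 m and y of parcel in the frame of box between -0.106 and 0.106 m and height (world z) of parcel below 0.03 m and value of joint lid below 0.03 rad and x of bolt_nose in the frame of box between 0.024 and 0.046 m and y of bolt_nose in the frame of box between -0.06 and 0.06 m and height (world z) of bolt_nose below 0.066 m and angle between the x axis of bolt and the x axis of box, either way round below 0.2 rad and linear speed of bolt below 0.02 m/s); the robot touches nothing.
It fails at once if the thick bolt or the bystanders are moved by more than 30 mm (distance of any of thick_bolt, carton_big, carton_mid, tape_roll, screwdriver, spray from where it was at the start of the episode above 0.03 m).
It also fails if it takes over 72 s, if anything falls off the work surface, if the arm or the gripper's body presses on something with over 40 N, if the wrist force passes 120 N, or if a joint passes its speed limit or range.

### The arm

A 6-joint arm with a two-finger parallel gripper is mounted at the origin on the work surface. World frame = base frame: x ahead of the robot, y to its left, z up, the work surface at z = 0. Lengths are in m, angles in rad, forces in N, time in s.
With the tool pointing down it reaches from about 0.425 to 0.925 m from the base axis. Payload 12.5 kg.
Tool frame: the origin (TCP) lies between the finger pads; the fingertips stand 25 mm ahead of it and the grasp point (between the pads) lies 6 mm ahead of it; z points along the fingers, y is the line along which they close (so a half turn about z gives the same grasp; the last joint's range is limited). The gripper opens to 85 mm and grips with 20 to 120 N. Pads are 22 mm wide; open, the fingers measure 114 mm over their backs; the gripper's body (76 mm by 85 mm) begins 54 mm behind the grasp point. The pads swing forward as they close: fully open they stand 13 mm farther back than shut.
Start: joints at [-1.394, 0.491, 1.559, -0, 1.092, -0.106], TCP at [0.174, -0.6, 0.256] pointing down, gripper open.
Joint ranges: [-3.1, 3.1], [-0.84, 2.19], [0.05, 2.79], [-1.13, 4.28], [0.06, 2.93], [-2.69, 2.69]. Speed limits (rad/s): [2.22, 2.22, 2.79, 3.14, 3.14, 3.14].

### API

Orientations are given as a 3x3 rotation matrix whose columns are the frame's x, y, z axes.
In Python, from cell import manip, capture, get_calibration gives the robot as it stands. The module is installed in compiled form; this text tells all that it offers.
- The arm moves only by the tool step_arm, never from a script. Its argument "increments" is a list of rows, each an object with "delta_pos": the shift along the tool's x, y, z in mm, a list of three; "turn": the turn, a rotation vector about the tool's x, y, z in degrees, a list of three; "claw": the opening, from -1 (shut) to 1 (fully open), so that 0 is half open. In form: [{"delta_pos": [dx, dy, dz], "turn": [wx, wy, wz], "claw": claw}, ...]. A call has 1 to 5 rows; each row shifts and turns the commanded pose from where the row before left it, along the tool's axes as they then stand; what a row does not reach is not made up. A row lasts 1/12 s, in which the tool goes at most 41.7 mm and 7.16 degrees, less where a joint would pass 70% of its speed; a pose out of reach is approached as far as the arm can. A call with a gripper value outside its range is refused whole. The fingers move at their own pace and stop on an object; "grip_force" is the grip in N (left out, the last holds). Time passes only in rows, so rows that do not move let the fingers close. It gives the time, the measured TCP pose, the force, the opening and the grip force at its end, in the units of the state.
- manip.get_state(): the state, without advancing time (a new reading comes with each control period).
- capture(name): name is "scene" or "top" or "wrist"; returns (picture, depth): 400x640x3 uint8, blue, green, red; 400x640 float32, m along the optical axis (not along the pixel's ray), 0 where there is no reading.
- get_calibration(name): a dict with "mtx" (3x3 intrinsics, pixels), "view" (4x4, takes a point from world to camera coordinates). Camera axes: x right, y up, looking along -z (the intrinsics and any distortion apply to the point x, -y, -z); pixel columns grow to the right and rows downward; lengths in m; the calibration is good to about 2 mm. The wrist camera is an equidistant fisheye: a pixel r from the principal point sees the ray r / f radians off the axis. A picture is of the moment at which its call begins: read the wrist's pose just before it. get_calibration takes no time and is no camera call; for the wrist camera it gives the pose at the moment of the call.
- manip.close_job(): hands the job in; it is judged then, once.
The state is a dict: "t": time; "joints": joint angles; "joint_velocities": joint speeds; "tau": joint torques, N m; "eef_pos": TCP position; "eef_rot": TCP orientation; "force": force on the tool from outside, world axes, zero at the start; "wrist_torque": the same for the moment, N m; "opening": finger opening in m; "grasp_force": force on a finger pad.
Only numpy, scipy, OpenCV 4.12 (cv2) and the standard library are available. Lean on these libraries where they do the work, as an engineer would, in place of code of your own. Each camera call takes 0.05 s, during which the arm holds its last target. There are 200 camera calls.

## Working session

There is one attempt and no reset: what is moved stays moved. The work goes in short steps, Python scripts to look and compute and a tool call to move; the robot and the scene stay as the last step left them, time stands still between calls to the robot, and variables do not carry over. Pictures are saved under pics/ and viewed, at most 10 in all, crops included, and the job is handed in when it is done.

Besides the shell and the picture viewer there is one more tool, called after "Emit:" as a command line: name --argument value ..., lists and objects as JSON in quotes. step_arm: Moves the arm, as the interface text tells. Its arguments: {"type":"object","properties":{"increments":{"type":"array","items":{"type":"object","properties":{"delta_pos":{"type":"array","items":{"type":"number"}},"turn":{"type":"array","items":{"type":"number"}},"claw":{"type":"number"}}}},"grip_force":{"type":"number"}},"required":["increments"]}

```bash
mkdir -p pics
python3 - <<'E'
from cell import manip, capture, get_calibration
import cv2, numpy as np
for n in ("top","scene"):
    im,d=capture(n); cv2.imwrite(f"pics/{n}1.png",im); np.save(f"{n}_d.npy",d); 
    c=get_calibration(n); print(n,c['mtx'],c['view'],[k for k in c])
s=manip.get_state(); print(s)
E
```

```text
top [[413.99769586   0.         321.38454578]
 [  0.         413.99769586 203.78189702]
 [  0.           0.           1.        ]] [[ 0.02238382 -0.99964931 -0.01415029 -0.01425396]
 [ 0.99680729  0.02123065  0.07697063 -0.51300871]
 [-0.07664322 -0.01582801  0.99693294 -1.13641612]
 [ 0.          0.          0.          1.        ]] ['mtx', 'view']
scene [[411.01099775   0.         323.30854268]
 [  0.         411.01099775 199.78276315]
 [  0.           0.           1.        ]] [[-0.441083    0.89744252  0.00653476  0.24089153]
 [-0.77478845 -0.38445445  0.50189405  0.37690652]
 [ 0.45293338  0.21631387  0.86490442 -1.41603245]
 [ 0.          0.          0.          1.        ]] ['mtx', 'view']
{'t': 0.1, 'joints': array([-1.39360298e+00,  4.91488770e-01,  1.55938382e+00,  2.98266763e-05,
        1.09168709e+00, -1.05582065e-01]), 'joint_velocities': array([-0.00072483, -0.00041971, -0.00071255, -0.00075767, -0.00041439,
       -0.00200434]), 'tau': array([ 3.50986367e-03, -6.19448876e+01, -2.62025285e+01, -1.10964822e-04,
        2.91501681e-03,  1.90149997e-06]), 'eef_pos': array([ 0.1743973 , -0.60000005,  0.25579431]), 'eef_rot': array([[ 9.60288587e-01,  2.79008618e-01, -1.44400813e-04],
       [ 2.79008626e-01, -9.60288119e-01,  9.56546935e-04],
       [ 1.28218453e-04, -9.58850177e-04, -9.99999532e-01]]), 'force': array([-0.54338147,  0.34404049,  0.11509421]), 'wrist_torque': array([-0.01544498, -0.01979602, -0.00350682]), 'grasp_force': 0.0, 'opening': 0.08530694829221902}
```

View pics/top1.png

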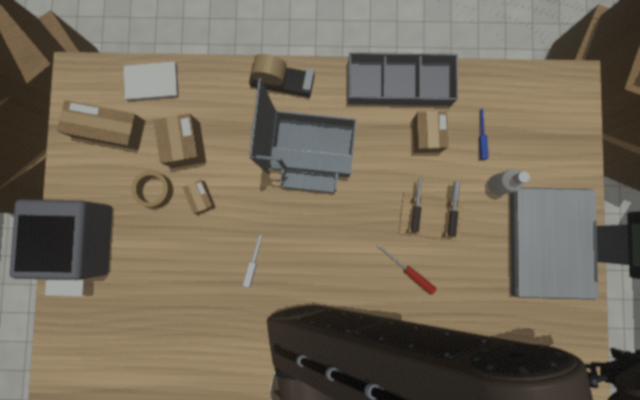

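View pics/scene1.png

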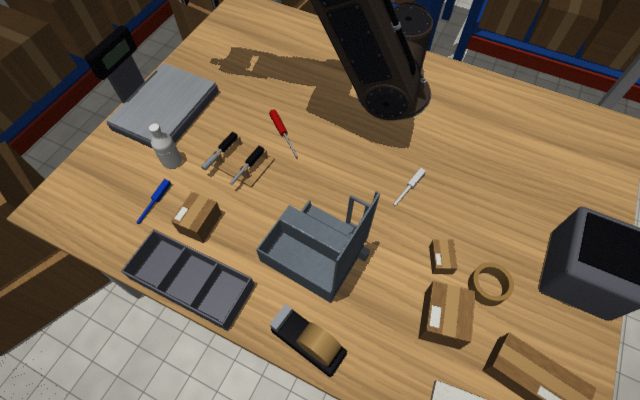

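Top view: the smallest carton is at about (198,197), the box at (305,145) with its lid standing on the left (+y) side, and the rack with two bolts at (415,205) and (453,207). I'll enlarge these areas.

```bash
cat > h.py <<'E'
from cell import manip, capture, get_calibration
import cv2, numpy as np
def ray(c,u,v):
    M=c['mtx'];x=(u-M[0,2])/M[0,0];y=(v-M[1,2])/M[1,1]
    R=c['view'][:3,:3];t=c['view'][:3,3]
    return -R.T@t, R.T@np.array([x,-y,-1.])
def atz(c,u,v,z):
    o,d=ray(c,u,v); return o+d*(z-o[2])/d[2]
def cloud(c,d):
    v,u=np.indices(d.shape); o,_=ray(c,0,0)
    M=c['mtx'];p=np.stack([(u-M[0,2])/M[0,0],-(v-M[1,2])/M[1,1],-np.ones(d.shape)],-1)*d[...,None]
    return p@c['view'][:3,:3]+o
def proj(c,P):
    q=c['view'][:3,:3]@np.asarray(P)+c['view'][:3,3]; M=c['mtx']
    return M[0,0]*q[0]/-q[2]+M[0,2], M[1,1]*-q[1]/-q[2]+M[1,2]
E
python3 - <<'E'
from h import *
im=cv2.imread("pics/top1.png")
def crop(x0,y0,x1,y1,s):
    return cv2.resize(im[y0:y1,x0:x1],None,fx=s,fy=s,interpolation=cv2.INTER_CUBIC)
a=crop(245,75,365,200,4.7) # 564x587
b=crop(175,170,220,220,5)
c=crop(395,165,475,250,2.8)
W=np.zeros((600,800,3),np.uint8)
W[:a.shape[0],:a.shape[1]]=a
W[:b.shape[0],570:570+b.shape[1]]=b
W[260:260+c.shape[0],570:570+c.shape[1]]=c
cv2.imwrite("pics/c1.png",W)
c=get_calibration("top");d=np.load("top_d.npy");P=cloud(c,d);np.save("P.npy",P)
# carton
for n,(x0,y0,x1,y1),z0,z1 in (("parcel",(180,175,216,218),.035,.06),("boltL",(405,170,428,240),.03,.08),("boltR",(440,175,465,242),.03,.08)):
    Q=P[y0:y1,x0:x1].reshape(-1,3);Q=Q[(Q[:,2]>z0)&(Q[:,2]<z1)]
    print(n,len(Q),Q.mean(0),cv2.minAreaRect((Q[:,:2]*1000).astype(np.float32)),np.percentile(Q[:,2],[5,50,95]))
E
```

```text
parcel 606 [0.52555593 0.33878852 0.04409053] ((526.1697387695312, 340.26702880859375), (81.64338684082031, 56.36557388305664), 24.837566375732422) [0.04018626 0.04424136 0.04786591]
boltL 378 [ 0.4995656  -0.26152699  0.04950256] ((515.3635864257812, -260.7447509765625), (31.365495681762695, 150.4221649169922), 87.33833312988281) [0.03830316 0.05065916 0.05688029]
boltR 448 [ 0.49870189 -0.36130492  0.05002625] ((505.6419982910156, -363.950927734375), (29.811145782470703, 151.2068328857422), 84.19120788574219) [0.03798368 0.05150343 0.05622489]
```

View pics/c1.png

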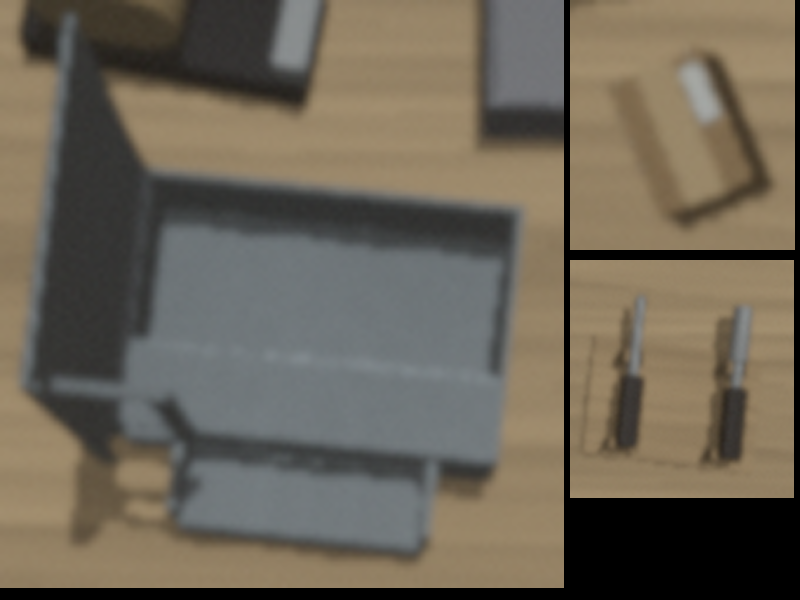

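The enlargement shows the thin bolt is the left one (shaft near crop (637,335)) and the thick bolt the right one. The carton's edges are clear. The box rim's back-right corner is at about crop (520,208).

Run:
```python
from h import *
c=get_calibration("top");P=np.load("P.npy")
Q=P[100:205,255:365].reshape(-1,3)
for lo,hi in ((.071,.085),(.036,.044),(.062,.075),(.002,.012)):
    q=Q[(Q[:,2]>lo)&(Q[:,2]<hi)]
    print(lo,hi,len(q),cv2.minAreaRect((q[:,:2]*1000).astype(np.float32)))
for u,v in ((520,208),(150,175),(495,470),(120,435)):
    print(atz(c,245+u/4.7,75+v/4.7,.078))
# fit: optimise box pose by bay top/rim mask IoU at z .078, and sill
from scipy.optimize import minimize
rim=Q[(Q[:,2]>.072)&(Q[:,2]<.084)]; sill=Q[(Q[:,2]>.036)&(Q[:,2]<.044)]; fl=Q[(Q[:,2]>.002)&(Q[:,2]<.010)]
def loc(p,q):
    a=p[2];R=np.array([[np.cos(a),-np.sin(a)],[np.sin(a),np.cos(a)]]);return (q[:,:2]-p[:2])@R
def cost(p):
    r=loc(p,rim);s=loc(p,sill)
    def rect(r,x0,x1,y0,y1):
        dx=np.maximum(np.maximum(x0-r[:,0],r[:,0]-x1),0);dy=np.maximum(np.maximum(y0-r[:,1],r[:,1]-y1),0);return np.hypot(dx,dy)
    # bay top/rims: outside rect OR strictly inside compartment is bad
    o=np.minimum(rect(r,0,150,-110,110),.01); 
    ins=np.minimum(np.minimum(r[:,0]-50,146-r[:,0]),np.minimum(r[:,1]+106,106-r[:,1]))
    return 0
import itertools
import sys
for a_deg in (-4,-5,-3): pass
for name,q in (("rim",rim),("sill",sill),("floor",fl)):
    for a in (-2,-4,-6):
        r=loc([.7,.06,np.radians(a)],q); print(name,a,len(q),np.round(np.percentile(r[:,0],[1,50,99]),4),np.round(np.percentile(r[:,1],[1,50,99]),4))
# nearby higher lid points
L=P[75:180,250:290].reshape(-1,3);L=L[L[:,2]>.1];print(len(L),L.min(0),L.max(0))
```

```text
0.071 0.085 1793 ((655.8739013671875, 25.291122436523438), (220.60122680664062, 194.88262939453125), 84.95106506347656)
0.036 0.044 760 ((683.6802978515625, 13.292549133300781), (231.71780395507812, 264.95751953125), 85.14923858642578)
0.062 0.075 474 ((655.6881713867188, 23.489242553710938), (216.69461059570312, 196.16319274902344), 85.47212219238281)
0.002 0.012 2425 ((663.67236328125, 34.52496337890625), (302.3505554199219, 311.9286804199219), 0.9983143210411072)
[ 0.73870856 -0.0910118   0.078     ]
[0.75413813 0.12169664 0.078     ]
[ 0.58720445 -0.07928954  0.078     ]
[0.60295391 0.13416097 0.078     ]
rim -2 1752 [-0.1006 -0.066   0.0558] [-0.148  -0.0396  0.0723]
rim -4 1752 [-0.0965 -0.0646  0.0547] [-0.1476 -0.0417  0.0709]
rim -6 1752 [-0.0948 -0.0633  0.0563] [-0.1483 -0.0438  0.07  ]
sill -2 760 [-0.1478 -0.1239  0.0538] [-0.1426 -0.0306  0.0663]
sill -4 760 [-0.1452 -0.1228  0.0525] [-0.1436 -0.0347  0.067 ]
sill -6 760 [-0.1441 -0.1214  0.0535] [-0.1426 -0.0386  0.0676]
floor -2 2370 [-0.1801  0.006   0.1121] [-0.176  -0.0405  0.0998]
floor -4 2370 [-0.1794  0.0077  0.1156] [-0.1776 -0.0399  0.0951]
floor -6 2370 [-0.1803  0.009   0.1194] [-0.1804 -0.0392  0.0908]
1612 [ 0.42459129 -0.02134466  0.1003739 ] [0.84815736 0.14985842 1.17221557]
```

Run:
```python
from h import *
P=np.load("P.npy");im=cv2.imread("pics/top1.png")
Q=P[100:205,255:365].reshape(-1,3);rim=Q[(Q[:,2]>.073)&(Q[:,2]<.083)]
a=np.radians(-4.4);R=np.array([[np.cos(a),-np.sin(a)],[np.sin(a),np.cos(a)]]);o=np.array([.596,.027])
r=(rim[:,:2]-o)@R*1000
for nm,i,j,rng,f in (("front x",0,1,range(-100,60,8),2),("back x",0,1,range(-100,100,8),98),("right y",1,0,range(5,145,8),2)):
    A=[]
    for b in rng:
        m=(abs(r[:,j]-b)<4)
        if m.sum()>3: A.append((b,np.percentile(r[m][:,i],f)))
    A=np.array(A);p=np.polyfit(A[:,0],A[:,1],1);res=A[:,1]-np.polyval(p,A[:,0]);k=abs(res)<4
    p=np.polyfit(A[k,0],A[k,1],1);print(nm,k.sum(),len(A),"slope deg",np.degrees(p[0]),"at0",p[1])
S=Q[(Q[:,2]>.037)&(Q[:,2]<.043)];s=(S[:,:2]-o)@R*1000;s=s[(s[:,0]<0)&(s[:,0]>-70)&(abs(s[:,1])<90)];print("sill",np.percentile(s,[2,50,98],axis=0))
# bolt
for x0,y0,x1,y1 in ((405,170,428,240),):
    q=P[y0:y1,x0:x1];g=im[y0:y1,x0:x1].max(2)
    h=q[(g<70)&(q[...,2]>.045)&(q[...,2]<.065)];print("handle",len(h),h.mean(0),cv2.minAreaRect((h[:,:2]*1000).astype(np.float32)))
    sh=q[(q[...,2]>.043)&(q[...,2]<.06)&(q[...,0]>.53)];print("shaft",len(sh),sh.mean(0),sh[:,0].max())
    b=np.vstack([h,sh]);v=cv2.fitLine((b[:,:2]*1000).astype(np.float32),cv2.DIST_HUBER,0,.01,.01).ravel();print(v,np.degrees(np.arctan(v[1]/v[0])))
```

```text
front x 20 20 slope deg 0.7081392938910852 at0 7.317307340486879
back x 25 25 slope deg 0.5373472562280994 at0 154.82022949552314
right y 18 18 slope deg -2.358220614332735 at0 -102.40900478029926
sill [[-43.55930092 -64.57350656]
 [-28.2352222    2.54952022]
 [-12.18734048  70.60751186]]
handle 155 [ 0.47522614 -0.25772485  0.05320082] ((474.95269775390625, -257.91827392578125), (16.584577560424805, 65.49878692626953), 83.01795196533203)
shaft 82 [ 0.55814164 -0.26782482  0.04831045] 0.5902889062880077
[ 9.9314070e-01 -1.1692554e-01  5.0977789e+02 -2.6177231e+02] -6.7146993
```

Emit:
step_arm --increments '[{"delta_pos":[39,-10,0],"turn":[0,0,-3],"claw":1},{"delta_pos":[37,-15,0],"turn":[0,0,-3],"claw":1},{"delta_pos":[31,-26,0],"turn":[0,0,-2.6],"claw":1},{"delta_pos":[31,-26,0],"claw":1},{"delta_pos":[20,-35,0],"claw":1}]'

```text
schema error: expected keys delta_pos, turn, claw
```

```bash
cat >> h.py <<'E'
from scipy.spatial.transform import Rotation as Ro
BO=np.array([.600,.030,0]);BY=np.radians(-5.0)
def bx(x,y,z):  # box mm -> world m
    c,s=np.cos(BY),np.sin(BY); return BO+np.array([c*x-s*y,s*x+c*y,z])/1000
def plan(wps,step=38,start=None):
    """wps: (xyz world TCP, yaw deg, tool down); prints row deltas in tool frame"""
    s=manip.get_state();p=s['eef_pos'].copy();R=s['eef_rot'].copy()
    for q,yaw in wps:
        c,sn=np.cos(np.radians(yaw)),np.sin(np.radians(yaw))
        T=np.array([[c,sn,0],[sn,-c,0],[0,0,-1.]])
        rv=Ro.from_matrix(R.T@T).as_rotvec();n=int(np.ceil(max(np.linalg.norm(np.array(q)-p)*1000/step,np.degrees(np.linalg.norm(rv))/7,1)))
        dw=(np.array(q)-p)*1000/n;dr=Ro.from_rotvec(rv/n)
        print("wp",np.round(q,4),yaw,"rows",n)
        for i in range(n):
            print("  ",list(np.round(R.T@dw,1)),list(np.round(np.degrees(rv/n),2)));R=R@dr.as_matrix()
        p=np.array(q)
E
python3 -c "
from h import *
plan([((.46,-.2,.26),20),((.526,.340,.12),24.8)],step=40)"
```

```text
wp [ 0.46 -0.2   0.26] 20 rows 13
   [np.float64(29.7), np.float64(-23.4), np.float64(-0.3)] [np.float64(-0.0), np.float64(-0.0), np.float64(-0.29)]
   [np.float64(29.8), np.float64(-23.3), np.float64(-0.3)] [np.float64(-0.0), np.float64(-0.0), np.float64(-0.29)]
   [np.float64(29.9), np.float64(-23.1), np.float64(-0.3)] [np.float64(-0.0), np.float64(-0.0), np.float64(-0.29)]
   [np.float64(30.0), np.float64(-23.0), np.float64(-0.3)] [np.float64(-0.0), np.float64(-0.0), np.float64(-0.29)]
   [np.float64(30.2), np.float64(-22.8), np.float64(-0.3)] [np.float64(-0.0), np.float64(-0.0), np.float64(-0.29)]
   [np.float64(30.3), np.float64(-22.7), np.float64(-0.3)] [np.float64(-0.0), np.float64(-0.0), np.float64(-0.29)]
   [np.float64(30.4), np.float64(-22.5), np.float64(-0.3)] [np.float64(-0.0), np.float64(-0.0), np.float64(-0.29)]
   [np.float64(30.5), np.float64(-22.3), np.float64(-0.3)] [np.float64(-0.0), np.float64(-0.0), np.float64(-0.29)]
   [np.float64(30.6), np.float64(-22.2), np.float64(-0.3)] [np.float64(-0.0), np.float64(-0.0), np.float64(-0.29)]
   [np.float64(30.7), np.float6
[... 1459 characters left out ...]
0), np.float64(-0.32)]
   [np.float64(18.1), np.float64(-31.5), np.float64(9.3)] [np.float64(0.0), np.float64(-0.0), np.float64(-0.32)]
   [np.float64(18.2), np.float64(-31.4), np.float64(9.3)] [np.float64(0.0), np.float64(-0.0), np.float64(-0.32)]
   [np.float64(18.4), np.float64(-31.3), np.float64(9.3)] [np.float64(0.0), np.float64(-0.0), np.float64(-0.32)]
   [np.float64(18.6), np.float64(-31.1), np.float64(9.3)] [np.float64(0.0), np.float64(-0.0), np.float64(-0.32)]
   [np.float64(18.7), np.float64(-31.0), np.float64(9.3)] [np.float64(0.0), np.float64(-0.0), np.float64(-0.32)]
   [np.float64(18.9), np.float64(-30.9), np.float64(9.3)] [np.float64(0.0), np.float64(-0.0), np.float64(-0.32)]
```

Emit:
step_arm --increments '[{"delta_pos":[30,-23,0],"turn":[0,0,0],"claw":1},{"delta_pos":[30,-23,0],"turn":[0,0,0],"claw":1},{"delta_pos":[30,-23,0],"turn":[0,0,0],"claw":1},{"delta_pos":[30,-23,0],"turn":[0,0,0],"claw":1},{"delta_pos":[30,-23,0],"turn":[0,0,0],"claw":1}]'

```text
t: 0.52
eef_pos: [0.287, -0.4463, 0.2561]
eef_rot: [[0.96, 0.279, -0.0], [0.279, -0.96, 0.0], [-0.0, -0.0, -1.0]]
force: [-0.4, -0.2, -0.2]
opening: 0.0853
grasp_force: 0.0
```

Emit:
step_arm --increments '[{"delta_pos":[30,-23,0],"turn":[0,0,0],"claw":1},{"delta_pos":[30,-23,0],"turn":[0,0,0],"claw":1},{"delta_pos":[30,-23,0],"turn":[0,0,0],"claw":1},{"delta_pos":[30,-23,0],"turn":[0,0,0],"claw":1},{"delta_pos":[30,-23,0],"turn":[0,0,0],"claw":1}]'

```text
t: 0.93
eef_pos: [0.399, -0.2939, 0.2562]
eef_rot: [[0.96, 0.279, -0.0], [0.279, -0.96, 0.0], [-0.0, -0.0, -1.0]]
force: [0.7, -0.3, -0.1]
opening: 0.0858
grasp_force: 0.0
```

Emit:
step_arm --increments '[{"delta_pos":[30,-23,0],"turn":[0,0,0],"claw":1},{"delta_pos":[30,-23,0],"turn":[0,0,0],"claw":1},{"delta_pos":[30,-23,0],"turn":[0,0,0],"claw":1},{"delta_pos":[16,-32,5],"turn":[0,0,-1],"claw":1},{"delta_pos":[16,-32,5],"turn":[0,0,-1],"claw":1}]'

```text
t: 1.35
eef_pos: [0.4784, -0.1321, 0.246]
eef_rot: [[0.95, 0.313, 0.0], [0.313, -0.95, -0.0], [0.0, 0.0, -1.0]]
force: [0.6, -0.2, -0.8]
opening: 0.0855
grasp_force: 0.0
```

```bash
sed -i 's/^            print("  ".*$/            rows.append((np.round(R.T@dw,1).tolist(),np.round(np.degrees(rv\/n),1).tolist()));R=R@dr.as_matrix()/; s/^        p=np.array(q)$/        p=np.array(q)\n        for k in sorted({0,n\/\/2,n-1}): print("  ",k,rows[k])/; s/^        print("wp"/        rows=[];print("wp"/' h.py
python3 -c "
from h import *
s=manip.get_state();print(s['t'],s['eef_pos'],s['joints'])
plan([((.526,.340,.12),24.8)],step=40)"
```

```text
1.35 [ 0.47842084 -0.13205517  0.24595763] [-4.02463842e-01  3.21541507e-01  1.88024653e+00 -6.89011025e-05
  9.39629941e-01  8.49664283e-01]
wp [0.526 0.34  0.12 ] 24.8 rows 13
   0 ([14.9, -33.3, 9.7], [0.0, -0.0, -0.5])
   6 ([16.6, -32.5, 9.7], [0.0, -0.0, -0.5])
   12 ([18.3, -31.6, 9.7], [0.0, -0.0, -0.5])
```

Plenty of time budget; tracking is exact.

Emit:
step_arm --increments '[{"delta_pos":[15,-33,5],"turn":[0,0,-1],"claw":1},{"delta_pos":[15.4,-33,5],"turn":[0,0,-1],"claw":1},{"delta_pos":[16,-33,5],"turn":[0,0,-1],"claw":1},{"delta_pos":[16.5,-32.5,5],"turn":[0,0,-1],"claw":1},{"delta_pos":[17,-32.3,5],"turn":[0,0,-1],"claw":1}]'

```text
t: 1.77
eef_pos: [0.4959, 0.0494, 0.2209]
eef_rot: [[0.919, 0.395, -0.0], [0.395, -0.919, -0.0], [-0.0, -0.0, -1.0]]
force: [0.3, -1.3, 0.6]
opening: 0.0854
grasp_force: 0.0
```

Emit:
step_arm --increments '[{"delta_pos":[17.3,-32.2,10],"turn":[0,0,-1.6],"claw":1},{"delta_pos":[18,-31.8,10],"turn":[0,0,0],"claw":1},{"delta_pos":[18.3,-31.6,10],"turn":[0,0,0],"claw":1},{"delta_pos":[18.3,-31.6,10],"turn":[0,0,0],"claw":1},{"delta_pos":[18.3,-31.6,10],"turn":[0,0,0],"claw":1}]'

```text
t: 2.18
eef_pos: [0.5122, 0.2314, 0.1706]
eef_rot: [[0.908, 0.42, -0.0], [0.42, -0.908, -0.0], [-0.0, 0.0, -1.0]]
force: [0.3, -1.1, 0.3]
opening: 0.085
grasp_force: 0.0
```

```bash
python3 -c "
from h import *
s=manip.get_state();print(s['t'],s['eef_pos'],s['joints'][5])
plan([((.526,.340,.12),24.8)],step=40)
im,d=capture('wrist');cv2.imwrite('pics/w1.png',im);np.save('w1d.npy',d)
c=get_calibration('wrist');print(c);np.save('w1v.npy',c['view'])"
```

```text
2.1833 [0.51216807 0.23141779 0.17057103] 1.444803934274403
wp [0.526 0.34  0.12 ] 24.8 rows 4
   0 ([14.5, -23.2, 12.6], [0.0, 0.0, 0.0])
   2 ([14.5, -23.2, 12.6], [0.0, 0.0, 0.0])
   3 ([14.5, -23.2, 12.6], [0.0, 0.0, 0.0])
{'mtx': array([[309.70691629,   0.        , 321.35932377],
       [  0.        , 309.70691629, 199.95467896],
       [  0.        ,   0.        ,   1.        ]]), 'view': array([[ 0.42134888, -0.90689413, -0.00285558, -0.00150292],
       [ 0.86388539,  0.40232097, -0.30305094, -0.5254438 ],
       [ 0.27598398,  0.12522328,  0.95297008, -0.46693925],
       [ 0.        ,  0.        ,  0.        ,  1.        ]])}
```

View pics/w1.png

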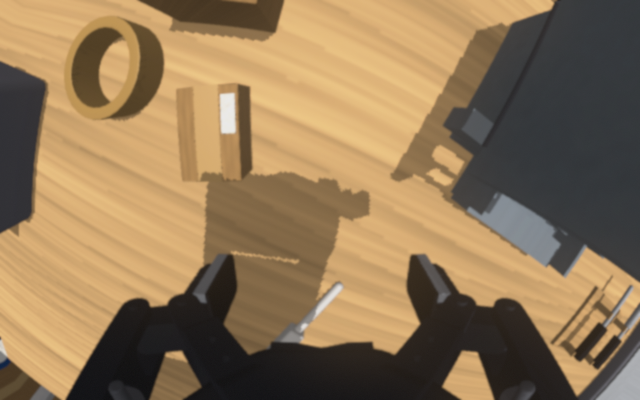

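The wrist view shows the carton top at about (213,132), between (178,88) and (240,180), with its edges upright in the picture, so the yaw is right. The tape roll is beside it at upper left. I'll check the carton position with the wrist depth.

```bash
cat >> h.py <<'E'
def wcloud(c,d):
    M=c['mtx'];v,u=np.indices(d.shape);x=(u-M[0,2])/M[0,0];y=(v-M[1,2])/M[1,1];r=np.hypot(x,y)+1e-9
    k=np.tan(np.minimum(r,1.4))/r
    p=np.stack([x*k,-y*k,-np.ones(d.shape)],-1)*d[...,None];V=c['view']
    return (p-V[:3,3])@V[:3,:3]
E
python3 -c "
from h import *
c=get_calibration('wrist');P=wcloud(c,np.load('w1d.npy'));Q=P[75:190,165:260].reshape(-1,3)
Q=Q[(Q[:,2]>.038)&(Q[:,2]<.052)];print(len(Q),np.median(Q[:,2]),cv2.minAreaRect((Q[:,:2]*1000).astype(np.float32)))
plan([((.526,.340,.12),24.8),((.526,.340,.035),24.8)],step=42)
"
```

```text
5928 0.0430640122736074 ((525.2545776367188, 345.4479064941406), (80.68168640136719, 56.239044189453125), 24.484981536865234)
wp [0.526 0.34  0.12 ] 24.8 rows 3
   0 ([18.8, -29.4, 16.3], [-0.0, 0.0, 0.0])
   1 ([18.8, -29.5, 16.3], [-0.0, 0.0, 0.0])
   2 ([18.8, -29.5, 16.3], [-0.0, 0.0, 0.0])
wp [0.526 0.34  0.035] 24.8 rows 3
   0 ([-0.0, 0.0, 28.3], [0.0, 0.0, 0.0])
   1 ([-0.0, 0.0, 28.3], [0.0, 0.0, 0.0])
   2 ([-0.0, 0.0, 28.3], [0.0, 0.0, 0.0])
```

Emit:
step_arm --increments '[{"delta_pos":[19.2,-30.7,15],"turn":[0,0,0],"claw":1},{"delta_pos":[19.2,-30.7,15],"turn":[0,0,0],"claw":1},{"delta_pos":[19.2,-30.7,15],"turn":[0,0,0],"claw":1},{"delta_pos":[0,0,30],"turn":[0,0,0],"claw":1},{"delta_pos":[0,0,30],"turn":[0,0,0],"claw":1}]'

```text
t: 2.65
eef_pos: [0.526, 0.3393, 0.0653]
eef_rot: [[0.907, 0.422, 0.001], [0.422, -0.907, 0.001], [0.002, -0.0, -1.0]]
force: [0.6, -0.0, -1.8]
opening: 0.0855
grasp_force: 0.0
```

Emit:
step_arm --increments '[{"delta_pos":[0,0,29.5],"turn":[0,0,0],"claw":1},{"delta_pos":[0,0,0],"turn":[0,0,0],"claw":0.2},{"delta_pos":[0,0,0],"turn":[0,0,0],"claw":0},{"delta_pos":[0,0,0],"turn":[0,0,0],"claw":0},{"delta_pos":[0,0,0],"turn":[0,0,0],"claw":0}]' --grip_force 25

```text
t: 3.07
eef_pos: [0.5269, 0.3375, 0.0387]
eef_rot: [[0.908, 0.419, 0.002], [0.419, -0.908, 0.001], [0.003, -0.0, -1.0]]
force: [0.2, -0.1, -1.0]
opening: 0.0545
grasp_force: 27.2
```

```bash
python3 -c "
from h import *
s=manip.get_state();print(s['t'],s['eef_pos'],s['force'],s['opening'],s['grasp_force'])
t=bx(98,-40,0)
plan([((.526,.340,.2),24.8),((t[0],t[1],.2),-5)],step=41)"
```

```text
3.0667 [0.52692369 0.33753376 0.03873552] [ 0.18334741 -0.10923955 -0.9817078 ] 0.054488235947448234 27.236766815185547
wp [0.526 0.34  0.2  ] 24.8 rows 4
   0 ([0.2, -0.7, -40.3], [-0.0, -0.0, -0.0])
   2 ([0.1, -0.7, -40.3], [-0.0, -0.0, -0.0])
   3 ([0.1, -0.7, -40.3], [-0.0, -0.0, -0.0])
wp [ 0.6941 -0.0184  0.2   ] -5 rows 10
   0 ([0.2, 39.6, -0.0], [-0.0, 0.0, 3.0])
   5 ([10.4, 38.2, 0.0], [-0.0, 0.0, 3.0])
   9 ([18.1, 35.2, 0.0], [-0.0, 0.0, 3.0])
```

Emit:
step_arm --increments '[{"delta_pos":[0,0,-20],"turn":[0,0,0],"claw":0},{"delta_pos":[0,0,-38],"turn":[0,0,0],"claw":0},{"delta_pos":[0,0,-38],"turn":[0,0,0],"claw":0},{"delta_pos":[0,0,-38],"turn":[0,0,0],"claw":0},{"delta_pos":[0,0,-30],"turn":[0,0,0],"claw":0}]'

```text
t: 3.48
eef_pos: [0.5264, 0.3373, 0.2057]
eef_rot: [[0.908, 0.419, 0.004], [0.419, -0.908, 0.002], [0.005, -0.0, -1.0]]
force: [0.0, -0.6, -1.5]
opening: 0.0543
grasp_force: 27.2
```

```bash
python3 -c "
from h import *
s=manip.get_state();print(s['t'],s['eef_pos'],s['force'],s['opening'],s['grasp_force'])
t=bx(97,-43,0)
plan([((.465,.25,.2),20),((.465,.02,.2),0),((t[0],t[1],.2),-5)],step=35)"
```

```text
3.4833 [0.5263909  0.33728813 0.20573881] [ 0.01452361 -0.55107719 -1.54254281] 0.054302596045097344 27.198100984096527
wp [0.465 0.25  0.2  ] 20 rows 4
   0 ([-23.1, 13.4, 1.3], [-0.0, -0.1, 1.2])
   2 ([-22.5, 14.3, 1.4], [-0.0, -0.1, 1.2])
   3 ([-22.2, 14.8, 1.4], [-0.0, -0.1, 1.2])
wp [0.465 0.02  0.2  ] 0 rows 7
   0 ([-11.2, 30.9, 0.0], [0.0, -0.0, 2.9])
   3 ([-6.5, 32.2, 0.0], [0.0, -0.0, 2.9])
   6 ([-1.6, 32.8, 0.0], [0.0, -0.0, 2.9])
wp [ 0.6929 -0.0213  0.2   ] -5 rows 7
   0 ([32.6, 5.9, -0.0], [-0.0, 0.0, 0.7])
   3 ([32.8, 4.7, -0.0], [-0.0, 0.0, 0.7])
   6 ([32.9, 3.4, -0.0], [-0.0, 0.0, 0.7])
```

Emit:
step_arm --increments '[{"delta_pos":[-23,13.4,1],"turn":[0,0,1.2],"claw":0},{"delta_pos":[-23,14,1],"turn":[0,0,1.2],"claw":0},{"delta_pos":[-22.5,14.3,1],"turn":[0,0,1.2],"claw":0},{"delta_pos":[-22.2,14.8,1],"turn":[0,0,1.2],"claw":0},{"delta_pos":[-11.2,31,0],"turn":[0,0,3],"claw":0}]'

```text
t: 3.9
eef_pos: [0.4623, 0.2167, 0.1984]
eef_rot: [[0.956, 0.293, 0.001], [0.293, -0.956, 0.001], [0.002, -0.0, -1.0]]
force: [1.6, 0.1, -0.9]
opening: 0.0546
grasp_force: 27.2
```

Emit:
step_arm --increments '[{"delta_pos":[-10,31,0],"turn":[0,0,3],"claw":0},{"delta_pos":[-8,32,0],"turn":[0,0,3],"claw":0},{"delta_pos":[-6.5,32,0],"turn":[0,0,3],"claw":0},{"delta_pos":[-5,32,0],"turn":[0,0,3],"claw":0},{"delta_pos":[-3,33,0],"turn":[0,0,3],"claw":0}]'

```text
t: 4.32
eef_pos: [0.4632, 0.0516, 0.1985]
eef_rot: [[0.999, 0.032, 0.003], [0.032, -0.999, -0.0], [0.003, 0.0, -1.0]]
force: [0.8, 0.2, -0.3]
opening: 0.0549
grasp_force: 27.2
```

```bash
python3 -c "
from h import *
s=manip.get_state();print(s['t'],s['eef_pos'],s['force'],s['opening'],s['grasp_force'])
t=bx(97,-43,0)
plan([((.47,-.01,.2),-2),((t[0],t[1],.2),-5)],step=35)"
```

```text
4.3167 [0.46317892 0.05161055 0.19848348] [ 0.79970417  0.23378341 -0.28382028] 0.05494822920345332 27.217035591602325
wp [ 0.47 -0.01  0.2 ] -2 rows 2
   0 ([2.4, 30.9, -0.7], [0.0, -0.1, 1.9])
   1 ([3.4, 30.8, -0.7], [0.0, -0.1, 1.9])
wp [ 0.6929 -0.0213  0.2   ] -5 rows 7
   0 ([31.9, 0.5, -0.0], [-0.0, -0.0, 0.4])
   3 ([31.9, -0.2, -0.0], [-0.0, -0.0, 0.4])
   6 ([31.9, -0.9, -0.0], [-0.0, -0.0, 0.4])
```

Emit:
step_arm --increments '[{"delta_pos":[2.5,31,0],"turn":[0,0,2],"claw":0},{"delta_pos":[3.5,31,0],"turn":[0,0,2],"claw":0},{"delta_pos":[32,0.5,-10],"turn":[0,0,1],"claw":0},{"delta_pos":[32,0,-10],"turn":[0,0,1],"claw":0},{"delta_pos":[32,0,-10],"turn":[0,0,1],"claw":0}]'

```text
t: 4.73
eef_pos: [0.5674, -0.0153, 0.2294]
eef_rot: [[0.996, -0.09, 0.003], [-0.09, -0.996, -0.0], [0.003, 0.0, -1.0]]
force: [0.3, 0.3, -1.2]
opening: 0.0548
grasp_force: 27.3
```

```bash
python3 -c "
from h import *
c=get_calibration('wrist');im,d=capture('wrist');cv2.imwrite('pics/w2.png',im);np.save('w2d.npy',d);np.save('w2v.npy',c['view'])
s=manip.get_state();print(s['t'],s['eef_pos'],s['joints'])
t=bx(97,-43,0)
plan([((t[0],t[1],.2),-5)],step=35)"
```

```text
4.7833 [ 0.57306744 -0.01577501  0.23129128] [-1.42740745e-01  4.41638259e-01  1.72306676e+00  4.22211097e-05
  9.67454978e-01  1.51901620e+00]
wp [ 0.6929 -0.0213  0.2   ] -5 rows 4
   0 ([29.9, -1.4, 8.1], [0.0, -0.1, -0.1])
   2 ([29.9, -1.3, 8.0], [0.0, -0.1, -0.1])
   3 ([29.9, -1.3, 7.9], [0.0, -0.1, -0.1])
```

View pics/w2.png

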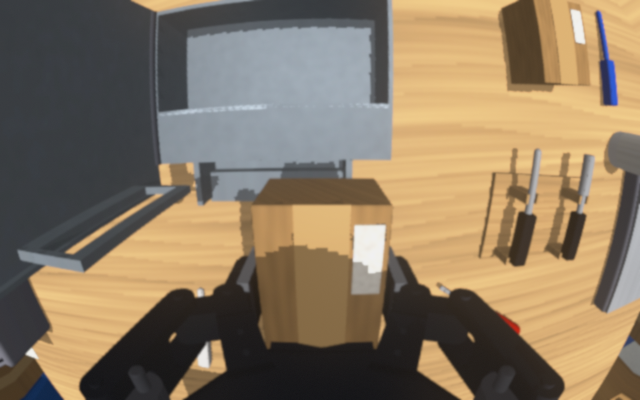

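The wrist view shows the held carton, the bay's top with its front corners at about (391,158) and (160,161), the compartment's inner corners, the sill at (278,182), and the apron clear at left. I'll refine the box pose from these and the depth.

```bash
python3 -c "
from h import *
c=get_calibration('wrist');c['view']=np.load('w2v.npy');M=c['mtx']
def fz(u,v,z):
    x=(u-M[0,2])/M[0,0];y=(v-M[1,2])/M[1,1];r=np.hypot(x,y);k=np.tan(r)/r
    V=c['view'];o=-V[:3,:3].T@V[:3,3];d=V[:3,:3].T@np.array([x*k,-y*k,-1]);return o+d*(z-o[2])/d[2]
for n,uv in (('FR',(391,158)),('FL',(160,161)),('bayRearR',(390,106)),('bayRearL',(160,110))): print(n,fz(*uv,.078)[:2])
P=wcloud(c,np.load('w2d.npy'));Q=P[0:215,150:400].reshape(-1,3);Q=Q[(Q[:,2]>.071)&(Q[:,2]<.085)&(Q[:,0]>.5)]
R=cv2.minAreaRect((Q[:,:2]*1000).astype(np.float32));print(len(Q),np.median(Q[:,2]),R)
T=P[105:165,160:392].reshape(-1,3);T=T[(T[:,2]>.071)&(T[:,2]<.085)];print(len(T),cv2.minAreaRect((T[:,:2]*1000).astype(np.float32)))
S=P[160:205,190:360].reshape(-1,3);S=S[(S[:,2]>.03)&(S[:,2]<.05)];print(len(S),np.median(S[:,2]),cv2.minAreaRect((S[:,:2]*1000).astype(np.float32)))
# rack bolts
B=P[140:275,505:545].reshape(-1,3);B=B[(B[:,2]>.04)&(B[:,2]<.065)];v=cv2.fitLine((B[:,:2]*1000).astype(np.float32),cv2.DIST_HUBER,0,.01,.01).ravel();print('bolt',len(B),np.degrees(np.arctan(v[1]/v[0])),v,B.min(0),B.max(0))
"
```

```text
FR [ 0.59440964 -0.079698  ]
FL [0.61414724 0.13733211]
bayRearR [ 0.64066143 -0.08131115]
bayRearL [0.66256026 0.12844222]
15621 0.07742045381394017 ((665.0761108398438, 25.228233337402344), (222.16708374023438, 176.62161254882812), 84.76031494140625)
12693 ((626.5740966796875, 26.33922576904297), (217.49310302734375, 56.42048263549805), 83.06114196777344)
2524 0.03941513287214997 ((574.0368041992188, 32.87686538696289), (141.298828125, 45.17875289916992), 84.80960083007812)
bolt 1534 -7.768999 [ 9.9082112e-01 -1.3517949e-01  5.1468866e+02 -2.5914047e+02] [ 0.44132071 -0.27564007  0.04000474] [ 0.59126824 -0.24071035  0.05619039]
```

```bash
sed -i 's/^BO=.*/BO=np.array([.602,.029,0]);BY=np.radians(-5.2)/' h.py; python3 -c "
from h import *
s=manip.get_state();print(s['t'],s['eef_pos'])
t=bx(97,-43,0)
plan([((t[0],t[1],.2),-5.2),((t[0],t[1],.047),-5.2)],step=32)"
```

```text
4.7833 [ 0.57306744 -0.01577501  0.23129128]
wp [ 0.6947 -0.0226  0.2   ] -5.2 rows 4
   0 ([30.4, -1.1, 8.1], [0.0, -0.1, -0.0])
   2 ([30.4, -1.1, 8.0], [0.0, -0.1, -0.0])
   3 ([30.4, -1.1, 7.9], [0.0, -0.1, -0.0])
wp [ 0.6947 -0.0226  0.047 ] -5.2 rows 5
   0 ([-0.0, -0.0, 30.6], [0.0, 0.0, -0.0])
   2 ([-0.0, -0.0, 30.6], [0.0, 0.0, -0.0])
   4 ([-0.0, -0.0, 30.6], [0.0, 0.0, -0.0])
```

Emit:
step_arm --increments '[{"delta_pos":[30,-1,8],"turn":[0,0,0],"claw":0},{"delta_pos":[30,-1,8],"turn":[0,0,0],"claw":0},{"delta_pos":[30,-1,8],"turn":[0,0,0],"claw":0},{"delta_pos":[30,-1,8],"turn":[0,-0.4,0],"claw":0},{"delta_pos":[0,0,20],"turn":[0,0,0],"claw":0}]'

```text
t: 5.2
eef_pos: [0.691, -0.0214, 0.1779]
eef_rot: [[0.996, -0.087, 0.001], [-0.087, -0.996, -0.001], [0.001, 0.0, -1.0]]
force: [-0.3, 0.6, -1.3]
opening: 0.0548
grasp_force: 27.4
```

```bash
python3 -c "
from h import *
s=manip.get_state();print(s['t'],s['eef_pos'],s['force'])
t=bx(97,-43,0)
plan([((t[0],t[1],.047),-5.2)],step=32)"
```

```text
5.2 [ 0.69097799 -0.02143686  0.17788354] [-0.30305965  0.57300507 -1.31063852]
wp [ 0.6947 -0.0226  0.047 ] -5.2 rows 5
   0 ([0.7, 0.2, 26.2], [0.0, -0.0, 0.0])
   2 ([0.7, 0.2, 26.2], [0.0, -0.0, 0.0])
   4 ([0.8, 0.2, 26.2], [0.0, -0.0, 0.0])
```

Emit:
step_arm --increments '[{"delta_pos":[1,0,30],"turn":[0,0,0],"claw":0},{"delta_pos":[0,0,30],"turn":[0,0,0],"claw":0},{"delta_pos":[0,0,30],"turn":[0,0,0],"claw":0},{"delta_pos":[0,0,25],"turn":[0,0,0],"claw":0},{"delta_pos":[0,0,0],"turn":[0,0,0],"claw":0}]'

```text
t: 5.62
eef_pos: [0.6867, -0.021, 0.0575]
eef_rot: [[0.996, -0.087, -0.006], [-0.087, -0.996, 0.0], [-0.006, 0.0, -1.0]]
force: [4.6, -0.6, -4.0]
opening: 0.055
grasp_force: 28.0
```

Emit:
step_arm --increments '[{"delta_pos":[0,0,0],"turn":[0,0,0],"claw":0},{"delta_pos":[0,0,0],"turn":[0,0,0],"claw":0}]'

```text
t: 5.78
eef_pos: [0.6868, -0.021, 0.0611]
eef_rot: [[0.996, -0.087, -0.005], [-0.087, -0.996, 0.0], [-0.005, 0.0, -1.0]]
force: [2.3, 0.4, -1.5]
opening: 0.0546
grasp_force: 28.2
```

```bash
python3 -c "
from h import *
s=manip.get_state();print(s['t'],s['eef_pos'],s['eef_rot'][:,2],s['force'],s['wrist_torque'],s['joint_velocities'])
c=get_calibration('wrist');im,d=capture('wrist');cv2.imwrite('pics/w3.png',im)"
```

```text
5.7833 [ 0.68677247 -0.02098986  0.06112717] [-4.98572913e-03  2.57199375e-04 -9.99987538e-01] [ 2.29283265  0.35676987 -1.50684488] [-0.07350557 -0.41119555  0.02084297] [ 8.20751458e-04 -8.91355225e-03  1.35942310e-03 -2.15019623e-05
  1.25551666e-03 -2.39965033e-04]
```

View pics/w3.png

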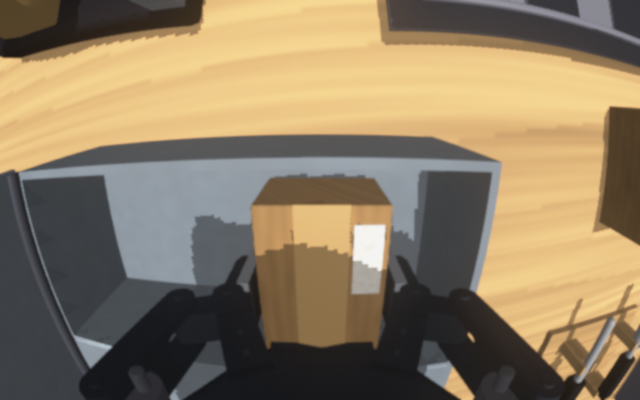

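The carton is inside the compartment, just above the floor, with the near wall slightly touched. I'll shift +x and lower it.

Emit:
step_arm --increments '[{"delta_pos":[8,0,0],"turn":[0,0,0],"claw":0},{"delta_pos":[0,0,6],"turn":[0,0,0],"claw":0},{"delta_pos":[0,0,0],"turn":[0,0,0],"claw":0},{"delta_pos":[0,0,0],"turn":[0,0,0],"claw":0}]'

```text
t: 6.17
eef_pos: [0.6938, -0.0214, 0.0534]
eef_rot: [[0.996, -0.087, -0.008], [-0.087, -0.996, 0.001], [-0.008, 0.0, -1.0]]
force: [-0.2, 0.2, -0.9]
opening: 0.0546
grasp_force: 28.3
```

Contact gone. Lower and release.

Emit:
step_arm --increments '[{"delta_pos":[0,0,4],"turn":[0,0,0],"claw":0},{"delta_pos":[0,0,2],"turn":[0,0,0],"claw":0},{"delta_pos":[0,0,0],"turn":[0,0,0],"claw":0}]'

```text
t: 6.42
eef_pos: [0.6937, -0.0214, 0.0471]
eef_rot: [[0.996, -0.087, -0.008], [-0.087, -0.996, 0.001], [-0.008, 0.0, -1.0]]
force: [-1.0, 0.4, -0.1]
opening: 0.0545
grasp_force: 28.3
```

Emit:
step_arm --increments '[{"delta_pos":[0,0,0],"turn":[0,0,0],"claw":0.4},{"delta_pos":[0,0,0],"turn":[0,0,0],"claw":0.7},{"delta_pos":[0,0,0],"turn":[0,0,0],"claw":0.7},{"delta_pos":[0,0,-10],"turn":[0,0,0],"claw":0.7},{"delta_pos":[0,0,-25],"turn":[0,0,0],"claw":0.7}]'

```text
t: 6.83
eef_pos: [0.693, -0.021, 0.0805]
eef_rot: [[0.996, -0.087, -0.012], [-0.087, -0.996, 0.001], [-0.012, -0.0, -1.0]]
force: [-0.5, 0.5, -0.3]
opening: 0.0725
grasp_force: 0.0
```

```bash
python3 -c "
from h import *
s=manip.get_state();print(s['t'],s['eef_pos'])
# lid geometry from the scene depth
c=get_calibration('scene');P=cloud(c,np.load('scene_d.npy')).reshape(-1,3)
cs,sn=np.cos(BY),np.sin(BY);R=np.array([[cs,-sn],[sn,cs]]);q=(P[:,:2]-BO[:2])@R*1000;z=P[:,2]*1000
m=(z>110)&(z<310)&(q[:,0]>-20)&(q[:,0]<150)&(q[:,1]>60)&(q[:,1]<180);y=q[m,1]
p=np.polyfit(z[m],y,1);print('lid far/inner',m.sum(),'y=',p,'angle',90+np.degrees(np.arctan(p[0])),z[m].max(),np.percentile(y-np.polyval(p,z[m]),[2,98]))
t=bx(50,150,0);plan([((t[0],t[1],.37),-5.2)],step=38)
"
```

```text
6.8333 [ 0.69303884 -0.02101435  0.08045552]
lid far/inner 1226 y= [5.52239804e-02 9.84921259e+01] angle 93.16089036844015 307.1898463525051 [-47.60555683  11.32428578]
wp [0.6654 0.1739 0.37  ] -5.2 rows 10
   0 ([-4.8, -19.2, -28.9], [-0.0, 0.1, 0.0])
   5 ([-4.7, -19.2, -28.9], [-0.0, 0.1, 0.0])
   9 ([-4.5, -19.2, -28.9], [-0.0, 0.1, 0.0])
```

Emit:
step_arm --increments '[{"delta_pos":[0,0,-38],"turn":[0,0,0],"claw":0.7},{"delta_pos":[-4,0,-38],"turn":[0,0.4,0],"claw":0.7},{"delta_pos":[-6,0,-38],"turn":[0,0.4,0],"claw":0},{"delta_pos":[-8,0,-38],"turn":[0,0,0],"claw":-1},{"delta_pos":[-8,0,-38],"turn":[0,0,0],"claw":-1}]'

```text
t: 7.25
eef_pos: [0.6678, -0.0193, 0.2752]
eef_rot: [[0.996, -0.087, 0.008], [-0.087, -0.996, -0.001], [0.008, 0.0, -1.0]]
force: [-0.4, 0.0, 0.1]
opening: 0.037
grasp_force: 0.0
```

Emit:
step_arm --increments '[{"delta_pos":[-8,0,-38],"turn":[0,0,0],"claw":-1},{"delta_pos":[-8,0,-38],"turn":[0,0,0],"claw":-1},{"delta_pos":[-8,-15,-25],"turn":[0,0,0],"claw":-1},{"delta_pos":[0,-35,0],"turn":[0,0,0],"claw":-1},{"delta_pos":[0,-35,0],"turn":[0,0,0],"claw":-1}]'

```text
t: 7.67
eef_pos: [0.651, 0.0675, 0.3768]
eef_rot: [[0.996, -0.09, 0.012], [-0.09, -0.996, -0.001], [0.012, -0.0, -1.0]]
force: [-0.4, 0.5, -0.8]
opening: 0.0003
grasp_force: 0.0
```

```bash
cat >> h.py <<'E'
def st():
    s=manip.get_state();p=s['eef_pos']-BO;c,n=np.cos(BY),np.sin(BY)
    print('t',round(s['t'],2),'box mm',np.round([(c*p[0]+n*p[1])*1e3,(-n*p[0]+c*p[1])*1e3,p[2]*1e3],1),'F',np.round(s['force'],1),'op',round(s['opening'],4),'g',round(s['grasp_force'],1),'tiltz',np.round(s['eef_rot'][:,2],3))
E
python3 -c "
from h import *
st();im,d=capture('top');cv2.imwrite('pics/t2.png',im)
t=bx(50,152,0);plan([((t[0],t[1],.36),-5.2)],step=38)"
```

```text
t 7.67 box mm [ 45.3  42.8 376.8] F [-0.4  0.5 -0.8] op 0.0003 g 0.0 tiltz [ 0.012 -0.001 -1.   ]
wp [0.6656 0.1758 0.36  ] -5.2 rows 3
   0 ([1.9, -34.4, 5.2], [-0.0, -0.2, 0.1])
   1 ([1.8, -34.4, 5.2], [-0.0, -0.2, 0.1])
   2 ([1.8, -34.4, 5.1], [-0.0, -0.2, 0.1])
```

View pics/t2.png

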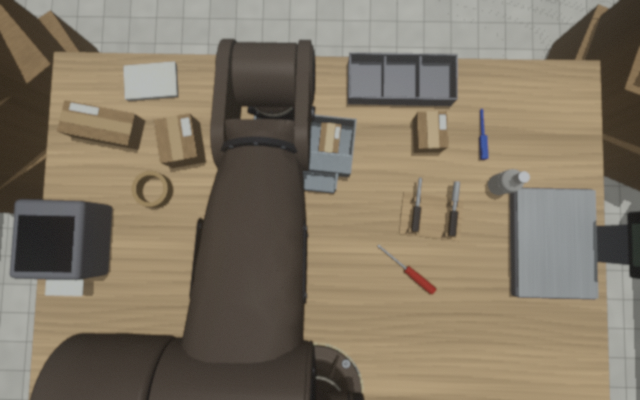

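The top view shows the carton lying in the compartment at about (330,137). Everything else is in place. The arm is now passing over the lid.

Emit:
step_arm --increments '[{"delta_pos":[2,-34,2],"turn":[0,-0.6,0],"claw":-1},{"delta_pos":[2,-34,0],"turn":[0,0,0],"claw":-1},{"delta_pos":[2,-34,0],"turn":[0,0,0],"claw":-1},{"delta_pos":[0,-6,10],"turn":[0,0,0],"claw":-1},{"delta_pos":[0,0,30],"turn":[0,0,0],"claw":-1}]'

```text
t: 8.13
eef_pos: [0.6673, 0.1772, 0.3351]
eef_rot: [[0.996, -0.084, 0.004], [-0.084, -0.996, 0.002], [0.004, -0.002, -1.0]]
force: [0.1, -0.0, 1.1]
opening: 0.0001
grasp_force: 0.0
```

```bash
python3 -c "
from h import *
st()
t=bx(50,152,0);plan([((t[0],t[1],.264),-5.2)],step=38)
r=157
pts=[(110-r*np.cos(a)+5*np.sin(a)+14.5, 105+r*np.sin(a)+5*np.cos(a)) for a in np.radians(np.arange(90,-1,-6))]
print(np.round(pts).tolist());print(np.round(np.diff(pts,axis=0),1).tolist())"
```

```text
t 8.13 box mm [ 51.6 153.6 335.1] F [ 0.1 -0.   1.1] op 0.0001 g 0.0 tiltz [ 0.004  0.002 -1.   ]
wp [0.6656 0.1758 0.264 ] -5.2 rows 2
   0 ([-0.9, 0.8, 35.5], [-0.1, -0.1, 0.2])
   1 ([-0.9, 0.8, 35.5], [-0.1, -0.1, 0.2])
[[130.0, 262.0], [113.0, 262.0], [97.0, 260.0], [81.0, 256.0], [65.0, 250.0], [50.0, 243.0], [36.0, 235.0], [23.0, 225.0], [11.0, 214.0], [0.0, 201.0], [-9.0, 188.0], [-17.0, 173.0], [-23.0, 158.0], [-28.0, 143.0], [-31.0, 126.0], [-32.0, 110.0]]
[[-16.4, -0.3], [-16.3, -2.1], [-16.0, -3.7], [-15.5, -5.4], [-14.9, -7.0], [-14.1, -8.5], [-13.1, -9.9], [-12.0, -11.3], [-10.7, -12.4], [-9.4, -13.5], [-7.9, -14.4], [-6.4, -15.2], [-4.8, -15.7], [-3.1, -16.1], [-1.4, -16.4]]
```

Emit:
step_arm --increments '[{"delta_pos":[0,0,33],"turn":[0,0,0],"claw":-1},{"delta_pos":[0,0,33],"turn":[0,0,0],"claw":-1},{"delta_pos":[0,4,3],"turn":[0,0,0],"claw":-1},{"delta_pos":[0,10,0],"turn":[0,0,0],"claw":-1},{"delta_pos":[0,8,0],"turn":[0,0,0],"claw":-1}]'

```text
t: 8.55
eef_pos: [0.6646, 0.1519, 0.264]
eef_rot: [[0.996, -0.087, -0.002], [-0.087, -0.996, 0.0], [-0.002, -0.0, -1.0]]
force: [0.3, 3.0, 1.8]
opening: -0.0001
grasp_force: 0.0
```

Emit:
step_arm --increments '[{"delta_pos":[0,16,0],"turn":[0,0,0],"claw":-1},{"delta_pos":[0,16,2],"turn":[0,0,0],"claw":-1},{"delta_pos":[0,16,4],"turn":[0,0,0],"claw":-1}]'

```text
t: 8.8
eef_pos: [0.6604, 0.103, 0.2583]
eef_rot: [[0.996, -0.088, -0.0], [-0.088, -0.996, 0.0], [-0.001, -0.0, -1.0]]
force: [0.8, 1.9, 0.9]
opening: -0.0
grasp_force: 0.0
```

```bash
python3 -c "
from h import *
st()"
```

```text
t 8.8 box mm [ 51.4  79.  258.3] F [0.8 1.9 0.9] op -0.0 g 0.0 tiltz [-0.  0. -1.]
```

Lid is following (≈3 N). Continue the arc.

Emit:
step_arm --increments '[{"delta_pos":[0,15.5,6],"turn":[0,0,0],"claw":-1},{"delta_pos":[0,15,7],"turn":[0,0,0],"claw":-1},{"delta_pos":[0,14,8.5],"turn":[0,0,0],"claw":-1},{"delta_pos":[0,13,10],"turn":[0,0,0],"claw":-1},{"delta_pos":[0,12,11.5],"turn":[0,0,0],"claw":-1}]'

```text
t: 9.22
eef_pos: [0.6538, 0.0341, 0.2126]
eef_rot: [[0.996, -0.088, -0.003], [-0.088, -0.996, 0.0], [-0.003, 0.0, -1.0]]
force: [0.5, 0.2, 3.2]
opening: -0.0002
grasp_force: 1.2
```

Emit:
step_arm --increments '[{"delta_pos":[0,10.7,12.5],"turn":[0,0,0],"claw":-1},{"delta_pos":[0,9.5,13.5],"turn":[0,0,0],"claw":-1},{"delta_pos":[0,8,14.5],"turn":[0,0,0],"claw":-1},{"delta_pos":[0,6.5,15],"turn":[0,0,0],"claw":-1},{"delta_pos":[0,5,15.7],"turn":[0,0,0],"claw":-1}]'

```text
t: 9.63
eef_pos: [0.65, -0.0052, 0.1407]
eef_rot: [[0.996, -0.088, -0.004], [-0.088, -0.996, 0.0], [-0.004, 0.0, -1.0]]
force: [1.8, 1.8, 1.5]
opening: -0.0006
grasp_force: 0.9
```

```bash
python3 -c "
from h import *
st()"
```

```text
t 9.63 box mm [ 50.9 -29.7 140.7] F [1.8 1.8 1.5] op -0.0006 g 0.9 tiltz [-0.004  0.    -1.   ]
```

Emit:
step_arm --increments '[{"delta_pos":[0,3,14],"turn":[0,0,0],"claw":-1},{"delta_pos":[0,2,13],"turn":[0,0,0],"claw":-1},{"delta_pos":[0,0,4],"turn":[0,0,0],"claw":-1},{"delta_pos":[0,0,2],"turn":[0,0,0],"claw":-1},{"delta_pos":[0,0,0],"turn":[0,0,0],"claw":-1}]'

```text
t: 10.05
eef_pos: [0.6487, -0.01, 0.11]
eef_rot: [[0.996, -0.087, -0.005], [-0.087, -0.996, -0.001], [-0.005, 0.001, -1.0]]
force: [-9.2, -4.4, 16.6]
opening: -0.0002
grasp_force: 8.5
```

Emit:
step_arm --increments '[{"delta_pos":[0,0,1],"turn":[0,0,0],"claw":-1},{"delta_pos":[0,0,0],"turn":[0,0,0],"claw":-1}]'

```text
t: 10.22
eef_pos: [0.6488, -0.01, 0.1099]
eef_rot: [[0.996, -0.087, -0.005], [-0.087, -0.996, -0.001], [-0.005, 0.001, -1.0]]
force: [-11.8, -4.2, 24.4]
opening: 0.0003
grasp_force: 12.5
```

Emit:
step_arm --increments '[{"delta_pos":[0,0,-15],"turn":[0,0,0],"claw":-1},{"delta_pos":[0,0,-35],"turn":[0,0,0],"claw":-1},{"delta_pos":[0,0,-35],"turn":[0,0,0],"claw":-1},{"delta_pos":[0,0,-20],"turn":[0,0,0],"claw":-0.3}]'

```text
t: 10.55
eef_pos: [0.6503, -0.0094, 0.2159]
eef_rot: [[0.996, -0.087, -0.002], [-0.087, -0.996, -0.0], [-0.002, 0.0, -1.0]]
force: [0.4, 0.9, 0.4]
opening: 0.011
grasp_force: 0.0
```

```bash
python3 -c "
from h import *
st()
c=get_calibration('scene');im,d=capture('scene');P=cloud(c,d).reshape(-1,3)
cs,sn=np.cos(BY),np.sin(BY);R=np.array([[cs,-sn],[sn,cs]]);q=(P[:,:2]-BO[:2])@R*1000;z=P[:,2]*1000
m=(z>70)&(z<115)&(q[:,0]>0)&(q[:,0]<140)&(q[:,1]>-105)&(q[:,1]<100)
A=np.c_[q[m],np.ones(m.sum())];w=np.linalg.lstsq(A,z[m],rcond=None)[0];k=abs(z[m]-A@w)<5;w=np.linalg.lstsq(A[k],z[m][k],rcond=None)[0];print('lid plane',m.sum(),k.sum(),w, 'edge z',w[1]*-100+w[2])
plan([((.476,-.258,.2),-7.3),((.476,-.258,.051),-7.3)],step=40)"
```

```text
t 10.55 box mm [ 51.6 -33.9 215.9] F [0.4 0.9 0.4] op 0.011 g 0.0 tiltz [-0.002 -0.    -1.   ]
lid plane 4081 4062 [1.89818334e-05 5.04072968e-04 8.61652673e+01] edge z 86.11485999257259
wp [ 0.476 -0.258  0.2  ] -7.3 rows 8
   0 ([-19.1, 32.9, 2.3], [0.0, -0.0, 0.3])
   4 ([-18.5, 33.2, 2.3], [0.0, -0.0, 0.3])
   7 ([-18.0, 33.5, 2.4], [0.0, -0.0, 0.3])
wp [ 0.476 -0.258  0.051] -7.3 rows 4
   0 ([-0.0, -0.0, 37.3], [-0.0, 0.0, 0.0])
   2 ([-0.0, -0.0, 37.3], [-0.0, 0.0, 0.0])
   3 ([-0.0, -0.0, 37.3], [-0.0, 0.0, 0.0])
```

Emit:
step_arm --increments '[{"delta_pos":[-19,33,2],"turn":[0,0,0.5],"claw":0.1},{"delta_pos":[-19,33,2],"turn":[0,0,0.5],"claw":0.1},{"delta_pos":[-19,33,2],"turn":[0,0,0.5],"claw":0.1},{"delta_pos":[-18.5,33,2],"turn":[0,0,0.5],"claw":0.1},{"delta_pos":[-18.5,33,2],"turn":[0,0,0.3],"claw":0.1}]'

```text
t: 11.02
eef_pos: [0.5375, -0.1644, 0.2026]
eef_rot: [[0.992, -0.127, -0.005], [-0.127, -0.992, 0.001], [-0.005, 0.0, -1.0]]
force: [0.4, 0.9, -0.1]
opening: 0.047
grasp_force: 0.0
```

```bash
python3 -c "
from h import *
c=get_calibration('wrist');im,d=capture('wrist');cv2.imwrite('pics/w4.png',im);np.save('w4d.npy',d)
P=wcloud(c,d);g=im.max(2)
s=manip.get_state();print(s['t'],s['eef_pos'])
m=(P[...,2]>.042)&(P[...,2]<.062)&(P[...,0]>.42)&(P[...,0]<.62)&(P[...,1]>-.30)&(P[...,1]<-.22)
B=P[m];v=cv2.fitLine((B[:,:2]*1000).astype(np.float32),cv2.DIST_HUBER,0,.01,.01).ravel();print('bolt',len(B),np.degrees(np.arctan(v[1]/v[0])),v,B.min(0),B.max(0))
h=P[m&(g<80)&(P[...,2]>.048)];print('handle',len(h),cv2.minAreaRect((h[:,:2]*1000).astype(np.float32)),np.median(h[:,2]))
plan([((.476,-.258,.2),-7.3),((.476,-.258,.051),-7.3)],step=40)"
```

```text
11.0667 [ 0.53439796 -0.16845524  0.20217643]
bolt 2436 -6.3205104 [ 9.9392164e-01 -1.1009013e-01  5.1740869e+02 -2.6202271e+02] [ 0.4395286  -0.27586298  0.04203541] [ 0.59137327 -0.24075164  0.05624867]
handle 1149 ((478.5306701660156, -258.9175720214844), (18.712852478027344, 67.42168426513672), 84.67310333251953) 0.05402029733498656
wp [ 0.476 -0.258  0.2  ] -7.3 rows 3
   0 ([-15.4, 32.1, 0.9], [0.0, 0.1, -0.0])
   1 ([-15.5, 32.1, 0.8], [0.0, 0.1, -0.0])
   2 ([-15.5, 32.1, 0.8], [0.0, 0.1, -0.0])
wp [ 0.476 -0.258  0.051] -7.3 rows 4
   0 ([-0.0, -0.0, 37.3], [0.0, -0.0, -0.0])
   2 ([-0.0, -0.0, 37.3], [0.0, -0.0, -0.0])
   3 ([-0.0, -0.0, 37.3], [0.0, -0.0, -0.0])
```

View pics/w4.png

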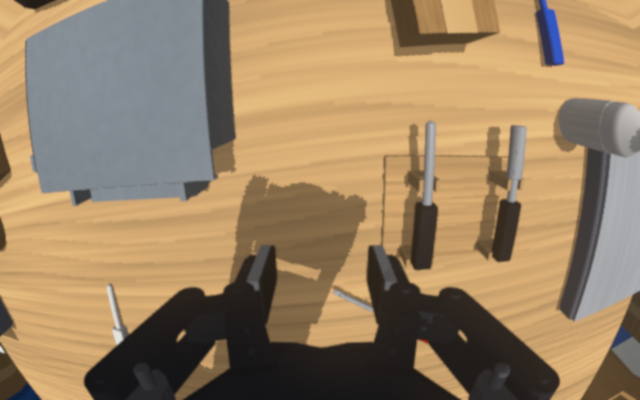

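The lid is flat shut at left. The thin bolt's handle is at (424,235) with its shaft up to (430,122), and the thick one is at (508,195).

Emit:
step_arm --increments '[{"delta_pos":[-15.3,32.4,0],"turn":[0,0.3,-0.8],"claw":0.1},{"delta_pos":[-15.3,32.4,0],"turn":[0,0,0],"claw":0.1},{"delta_pos":[-15.3,32.4,0],"turn":[0,0,0],"claw":0.1},{"delta_pos":[0,0,35],"turn":[0,0,0],"claw":0.1},{"delta_pos":[0,0,35],"turn":[0,0,0],"claw":0.1}]'

```text
t: 11.48
eef_pos: [0.4815, -0.2565, 0.1335]
eef_rot: [[0.993, -0.116, 0.004], [-0.116, -0.993, -0.003], [0.005, 0.002, -1.0]]
force: [1.1, -0.3, -1.0]
opening: 0.0469
grasp_force: 0.0
```

```bash
python3 -c "
from h import *
st();plan([((.477,-.259,.051),-6.5)],step=30)"
```

```text
t 11.48 box mm [ -94.2 -295.2  133.5] F [ 1.1 -0.3 -1. ] op 0.0469 g 0.0 tiltz [ 0.004 -0.003 -1.   ]
wp [ 0.477 -0.259  0.051] -6.5 rows 3
   0 ([-1.5, 1.0, 27.5], [0.0, -0.1, -0.1])
   1 ([-1.5, 1.0, 27.5], [0.0, -0.1, -0.1])
   2 ([-1.4, 1.0, 27.5], [0.0, -0.1, -0.1])
```

Emit:
step_arm --increments '[{"delta_pos":[-1.5,1,27],"turn":[0,-0.2,0],"claw":0.1},{"delta_pos":[0,0,27],"turn":[0,0,0],"claw":0.1},{"delta_pos":[0,0,0],"turn":[0,0,0],"claw":0.1}]'

```text
t: 11.73
eef_pos: [0.4784, -0.2542, 0.0748]
eef_rot: [[0.993, -0.114, -0.008], [-0.114, -0.994, 0.005], [-0.009, -0.004, -1.0]]
force: [-0.4, 0.8, -0.8]
opening: 0.0469
grasp_force: 0.0
```

```bash
python3 -c "
from h import *
st();plan([((.477,-.259,.051),-6.3)],step=30)"
```

```text
t 11.73 box mm [ -97.4 -293.2   74.8] F [-0.4  0.8 -0.8] op 0.0469 g 0.0 tiltz [-0.008  0.005 -1.   ]
wp [ 0.477 -0.259  0.051] -6.3 rows 1
   0 ([-0.7, 5.1, 23.8], [-0.2, 0.5, -0.2])
```

Emit:
step_arm --increments '[{"delta_pos":[-0.5,4.5,12],"turn":[-0.2,0.5,0],"claw":0.1},{"delta_pos":[0,0,11],"turn":[0,0,0],"claw":0.1},{"delta_pos":[0,0,0],"turn":[0,0,0],"claw":0.1},{"delta_pos":[0,0,0],"turn":[0,0,0],"claw":0.1}]'

```text
t: 12.07
eef_pos: [0.4798, -0.2594, 0.0569]
eef_rot: [[0.994, -0.113, 0.006], [-0.113, -0.994, -0.004], [0.006, 0.003, -1.0]]
force: [-1.2, -0.1, 0.2]
opening: 0.0468
grasp_force: 0.0
```

Emit:
step_arm --increments '[{"delta_pos":[0,0,0],"turn":[0,0,0],"claw":-0.8},{"delta_pos":[0,0,0],"turn":[0,0,0],"claw":-0.8},{"delta_pos":[0,0,0],"turn":[0,0,0],"claw":-0.8},{"delta_pos":[0,0,0],"turn":[0,0,0],"claw":-0.8}]' --grip_force 60

```text
t: 12.4
eef_pos: [0.4801, -0.2598, 0.0576]
eef_rot: [[0.994, -0.113, 0.008], [-0.113, -0.994, -0.006], [0.008, 0.005, -1.0]]
force: [-2.0, -2.3, 6.0]
opening: 0.0188
grasp_force: 59.0
```

```bash
python3 -c "
from h import *
st();s=manip.get_state();print(s['eef_pos'],s['eef_rot'])"
```

```text
t 12.4 box mm [ -95.2 -298.7   57.6] F [-2.  -2.3  6. ] op 0.0188 g 59.0 tiltz [ 0.008 -0.006 -1.   ]
[ 0.48011393 -0.25981212  0.05758776] [[ 0.99357345 -0.11292784  0.00768754]
 [-0.1128871  -0.99359236 -0.00554283]
 [ 0.00826422  0.00463938 -0.99995509]]
```

```bash
python3 -c "
from h import *
t=bx(-157,-44,0);print(t)
plan([((.46,-.2,.11),-5.2),((t[0],t[1],.11),-5.2),((t[0],t[1],.061),-5.2)],step=36)"
```

```text
[ 0.44165832 -0.0005896   0.        ]
wp [ 0.46 -0.2   0.11] -5.2 rows 3
   0 ([-8.8, -19.0, -17.6], [0.1, -0.2, -0.4])
   1 ([-8.7, -19.1, -17.6], [0.1, -0.2, -0.4])
   2 ([-8.6, -19.2, -17.5], [0.1, -0.2, -0.4])
wp [ 0.4417 -0.0006  0.11  ] -5.2 rows 6
   0 ([-6.1, -32.8, 0.0], [0.0, -0.0, -0.0])
   3 ([-6.1, -32.8, 0.0], [0.0, -0.0, -0.0])
   5 ([-6.1, -32.8, 0.0], [0.0, -0.0, -0.0])
wp [ 0.4417 -0.0006  0.061 ] -5.2 rows 2
   0 ([-0.0, -0.0, 24.5], [-0.0, -0.0, -0.0])
   1 ([-0.0, -0.0, 24.5], [-0.0, -0.0, -0.0])
```

Emit:
step_arm --increments '[{"delta_pos":[0,0,-20],"turn":[0,0,0],"claw":-0.8},{"delta_pos":[0,0,-32],"turn":[0.2,-0.5,0],"claw":-0.8},{"delta_pos":[0,0,0],"turn":[0,0,0],"claw":-0.8}]'

```text
t: 12.65
eef_pos: [0.481, -0.2601, 0.1131]
eef_rot: [[0.994, -0.113, 0.003], [-0.113, -0.994, -0.003], [0.003, 0.003, -1.0]]
force: [0.8, -0.9, -0.3]
opening: 0.0188
grasp_force: 59.6
```

Emit:
step_arm --increments '[{"delta_pos":[-9,-33,0],"turn":[0,0,-0.5],"claw":-0.8},{"delta_pos":[-9,-33,0],"turn":[0,0,-0.5],"claw":-0.8},{"delta_pos":[-9,-33,0],"turn":[0,0,-0.2],"claw":-0.8},{"delta_pos":[-8,-33,0],"turn":[0,0,0],"claw":-0.8},{"delta_pos":[-8,-33,0],"turn":[0,0,0],"claw":-0.8}]'

```text
t: 13.07
eef_pos: [0.4526, -0.0893, 0.1089]
eef_rot: [[0.996, -0.093, -0.001], [-0.093, -0.996, -0.0], [-0.001, 0.0, -1.0]]
force: [0.5, 0.6, -0.8]
opening: 0.0186
grasp_force: 59.5
```

Emit:
step_arm --increments '[{"delta_pos":[-8,-33,0],"turn":[0,0,0],"claw":-0.8},{"delta_pos":[-8,-33,0],"turn":[0,0,0],"claw":-0.8},{"delta_pos":[-4,-20,0],"turn":[0,0,0],"claw":-0.8},{"delta_pos":[0,0,0],"turn":[0,0,0],"claw":-0.8}]'

```text
t: 13.4
eef_pos: [0.4402, -0.0002, 0.1089]
eef_rot: [[0.996, -0.089, -0.002], [-0.089, -0.996, 0.0], [-0.002, -0.0, -1.0]]
force: [-0.4, -0.1, -0.8]
opening: 0.0188
grasp_force: 59.6
```

```bash
python3 -c "
from h import *
st();t=bx(-157,-44,0)
plan([((t[0],t[1],.062),-5.2)],step=36)"
```

```text
t 13.4 box mm [-158.4  -43.8  108.9] F [-0.4 -0.1 -0.8] op 0.0188 g 59.6 tiltz [-0.002  0.    -1.   ]
wp [ 0.4417 -0.0006  0.062 ] -5.2 rows 2
   0 ([0.8, 0.1, 23.5], [-0.0, 0.1, 0.0])
   1 ([0.7, 0.1, 23.5], [-0.0, 0.1, 0.0])
```

Emit:
step_arm --increments '[{"delta_pos":[1,0,24],"turn":[0,0,0],"claw":-0.8},{"delta_pos":[0,0,22],"turn":[0,0,0],"claw":-0.8},{"delta_pos":[0,0,0],"turn":[0,0,0],"claw":-0.8}]'

```text
t: 13.65
eef_pos: [0.4413, -0.0035, 0.0605]
eef_rot: [[0.996, -0.092, -0.005], [-0.092, -0.996, 0.0], [-0.005, -0.0, -1.0]]
force: [-1.6, -0.7, -1.2]
opening: 0.0188
grasp_force: 59.6
```

```bash
python3 -c "
from h import *
st()
c=get_calibration('wrist');im,d=capture('wrist');cv2.imwrite('pics/w5.png',im)
P=wcloud(c,d);q=P-BO;cs,sn=np.cos(BY),np.sin(BY);X=(cs*q[...,0]+sn*q[...,1])*1e3;Y=(-sn*q[...,0]+cs*q[...,1])*1e3;Z=q[...,2]*1e3
m=(X>-130)&(X<-30)&(abs(Y+44)<14)&(Z>43)&(Z<60);print(m.sum())
if m.sum()>20:
    v=cv2.fitLine(np.c_[X[m],Y[m]].astype(np.float32),cv2.DIST_HUBER,0,.01,.01).ravel();print('shaft yaw rel',np.degrees(np.arctan(v[1]/v[0])),v,X[m].min(),X[m].max(),np.median(Z[m]))
"
```

```text
t 13.65 box mm [-157.1  -46.9   60.5] F [-1.6 -0.7 -1.2] op 0.0188 g 59.6 tiltz [-0.005  0.    -1.   ]
5064
shaft yaw rel -0.04545562 [ 9.9999970e-01 -7.9335022e-04 -8.9539246e+01 -4.6681259e+01] -129.98512094414323 -46.599812821301676 50.37895023711218
```

View pics/w5.png

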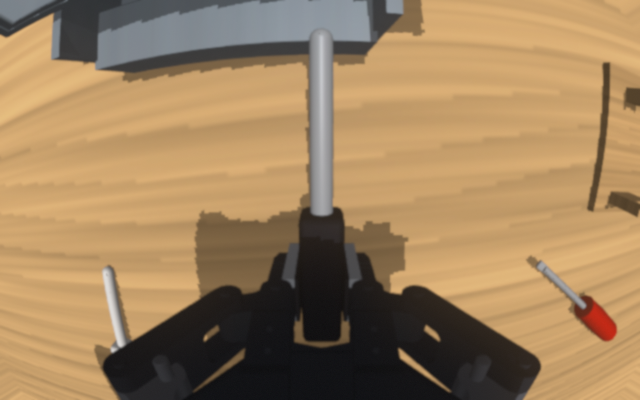

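The wrist view shows the shaft held straight, its nose at (321,32) over the sill's right part, and the right cheek at (380,20). I'll go in under the lip.

Emit:
step_arm --increments '[{"delta_pos":[14,-3,1.5],"turn":[0,0,0],"claw":-0.8},{"delta_pos":[14,-1,0],"turn":[0,0,0],"claw":-0.8},{"delta_pos":[10,0,0],"turn":[0,0,0],"claw":-0.8},{"delta_pos":[0,0,0],"turn":[0,0,0],"claw":-0.8}]'

```text
t: 14.03
eef_pos: [0.4824, -0.0035, 0.0622]
eef_rot: [[0.996, -0.093, 0.001], [-0.093, -0.996, -0.0], [0.001, 0.0, -1.0]]
force: [0.2, -0.2, -0.4]
opening: 0.019
grasp_force: 59.6
```

```bash
python3 -c "
from h import *
st()"
```

```text
t 14.03 box mm [-116.1  -43.2   62.2] F [ 0.2 -0.2 -0.4] op 0.019 g 59.6 tiltz [ 0.001 -0.    -1.   ]
```

Emit:
step_arm --increments '[{"delta_pos":[0,0,2],"turn":[0,0,0],"claw":-0.8},{"delta_pos":[0,0,1.5],"turn":[0,0,0],"claw":-0.8},{"delta_pos":[0,0,0],"turn":[0,0,0],"claw":-0.8}]'

```text
t: 14.28
eef_pos: [0.4798, -0.003, 0.0578]
eef_rot: [[0.996, -0.093, -0.002], [-0.093, -0.996, -0.0], [-0.002, 0.0, -1.0]]
force: [-2.0, -0.9, 4.2]
opening: 0.0187
grasp_force: 60.2
```

```bash
python3 -c "
from h import *
st()"
```

```text
t 14.28 box mm [-118.8  -42.9   57.8] F [-2.  -0.9  4.2] op 0.0187 g 60.2 tiltz [-0.002 -0.    -1.   ]
```

Emit:
step_arm --increments '[{"delta_pos":[4,0,-0.3],"turn":[0,0,0],"claw":-0.8},{"delta_pos":[3,0,0],"turn":[0,0,0],"claw":-0.8},{"delta_pos":[2,0,0],"turn":[0,0,0],"claw":-0.8},{"delta_pos":[0,0,0],"turn":[0,0,0],"claw":-0.8}]'

```text
t: 14.62
eef_pos: [0.4884, -0.0036, 0.0578]
eef_rot: [[0.996, -0.092, -0.004], [-0.092, -0.996, 0.0], [-0.004, 0.0, -1.0]]
force: [-6.9, -0.6, 6.2]
opening: 0.0188
grasp_force: 60.4
```

```bash
python3 -c "
from h import *
st()"
```

```text
t 14.62 box mm [-110.1  -42.8   57.8] F [-6.9 -0.6  6.2] op 0.0188 g 60.4 tiltz [-0.004  0.    -1.   ]
```

Emit:
step_arm --increments '[{"delta_pos":[0.5,-2.5,0],"turn":[0,0,0],"claw":-0.8},{"delta_pos":[0,-2.5,0],"turn":[0,0,0],"claw":-0.8},{"delta_pos":[0,-2.5,0],"turn":[0,0,0],"claw":-0.8},{"delta_pos":[0,-2.5,0],"turn":[0,0,0],"claw":-0.8}]'

```text
t: 14.95
eef_pos: [0.4893, 0.0058, 0.0577]
eef_rot: [[0.995, -0.095, -0.005], [-0.095, -0.996, 0.0], [-0.005, 0.0, -1.0]]
force: [-9.5, -8.2, 4.7]
opening: 0.0185
grasp_force: 60.8
```

```bash
python3 -c "
from h import *
st()"
```

```text
t 14.95 box mm [-110.1  -33.3   57.7] F [-9.5 -8.2  4.7] op 0.0185 g 60.8 tiltz [-0.005  0.    -1.   ]
```

Emit:
step_arm --increments '[{"delta_pos":[0,-2.5,0],"turn":[0,0,0],"claw":-0.8},{"delta_pos":[0,-2.5,0],"turn":[0,0,0],"claw":-0.8},{"delta_pos":[0,-2.5,0],"turn":[0,0,0],"claw":-0.8},{"delta_pos":[0,-2.5,0],"turn":[0,0,0],"claw":-0.8}]'

```text
t: 15.28
eef_pos: [0.4902, 0.0157, 0.0577]
eef_rot: [[0.996, -0.095, -0.005], [-0.095, -0.996, 0.0], [-0.005, 0.0, -1.0]]
force: [-10.3, -9.2, 5.7]
opening: 0.0186
grasp_force: 60.9
```

```bash
python3 -c "
from h import *
st()"
```

```text
t 15.28 box mm [-110.1  -23.3   57.7] F [-10.3  -9.2   5.7] op 0.0186 g 60.9 tiltz [-0.005  0.    -1.   ]
```

Emit:
step_arm --increments '[{"delta_pos":[0,-2.5,0],"turn":[0,0,0],"claw":-0.8},{"delta_pos":[0,-2.5,0],"turn":[0,0,0],"claw":-0.8},{"delta_pos":[0,-2.5,0],"turn":[0,0,0],"claw":-0.8},{"delta_pos":[0,-2.5,0],"turn":[0,0,0],"claw":-0.8}]'

```text
t: 15.62
eef_pos: [0.4911, 0.0256, 0.0577]
eef_rot: [[0.995, -0.095, -0.005], [-0.095, -0.996, 0.0], [-0.005, 0.0, -1.0]]
force: [-9.3, -9.4, 6.1]
opening: 0.0188
grasp_force: 60.9
```

```bash
python3 -c "
from h import *
st()"
```

```text
t 15.62 box mm [-110.2  -13.4   57.7] F [-9.3 -9.4  6.1] op 0.0188 g 60.9 tiltz [-0.005  0.    -1.   ]
```

Emit:
step_arm --increments '[{"delta_pos":[0.2,-2.5,0],"turn":[0,0,0],"claw":-0.8},{"delta_pos":[0,-2.5,0],"turn":[0,0,0],"claw":-0.8},{"delta_pos":[0,-2.5,0],"turn":[0,0,0],"claw":-0.8},{"delta_pos":[0,-2.5,0],"turn":[0,0,0],"claw":-0.8}]'

```text
t: 15.95
eef_pos: [0.4919, 0.0356, 0.0576]
eef_rot: [[0.995, -0.095, -0.007], [-0.095, -0.996, 0.0], [-0.007, 0.0, -1.0]]
force: [-10.5, -9.6, 5.1]
opening: 0.0191
grasp_force: 61.9
```

```bash
python3 -c "
from h import *
st()"
```

```text
t 15.95 box mm [-110.3   -3.4   57.6] F [-10.5  -9.6   5.1] op 0.0191 g 61.9 tiltz [-0.007  0.    -1.   ]
```

Emit:
step_arm --increments '[{"delta_pos":[0.2,-2.5,0],"turn":[0,0,0],"claw":-0.8},{"delta_pos":[0,-2.5,0],"turn":[0,0,0],"claw":-0.8},{"delta_pos":[0,-2.5,0],"turn":[0,0,0],"claw":-0.8},{"delta_pos":[0,-2.5,0],"turn":[0,0,0],"claw":-0.8}]'

```text
t: 16.28
eef_pos: [0.4927, 0.0454, 0.0575]
eef_rot: [[0.995, -0.095, -0.007], [-0.095, -0.995, 0.0], [-0.007, 0.001, -1.0]]
force: [-11.0, -10.2, 6.0]
opening: 0.0185
grasp_force: 62.4
```

```bash
python3 -c "
from h import *
st()"
```

```text
t 16.28 box mm [-110.3    6.5   57.5] F [-11.  -10.2   6. ] op 0.0185 g 62.4 tiltz [-0.007  0.    -1.   ]
```

Emit:
step_arm --increments '[{"delta_pos":[0,-2.5,0],"turn":[0,0,0],"claw":-0.8},{"delta_pos":[0,-2.5,0],"turn":[0,0,0],"claw":-0.8},{"delta_pos":[0,-2.5,0],"turn":[0,0,0],"claw":-0.8},{"delta_pos":[0,-2.5,0],"turn":[0,0,0],"claw":-0.8}]'

```text
t: 16.62
eef_pos: [0.4936, 0.0554, 0.0575]
eef_rot: [[0.995, -0.095, -0.007], [-0.095, -0.995, -0.0], [-0.007, 0.001, -1.0]]
force: [-11.6, -10.8, 5.4]
opening: 0.0188
grasp_force: 62.5
```

```bash
cat > look.py <<'E'
from h import *
st()
c=get_calibration('wrist');im,d=capture('wrist');cv2.imwrite('pics/cur.png',im)
P=wcloud(c,d);q=P-BO;cs,sn=np.cos(BY),np.sin(BY);X=(cs*q[...,0]+sn*q[...,1])*1e3;Y=(-sn*q[...,0]+cs*q[...,1])*1e3;Z=q[...,2]*1e3
p=manip.get_state()['eef_pos']-BO;y0=(-sn*p[0]+cs*p[1])*1e3
m=(X>-72)&(X<-26)&(abs(Y-y0)<15)&(Z>46)&(Z<57);print(m.sum())
v=cv2.fitLine(np.c_[X[m],Y[m]].astype(np.float32),cv2.DIST_HUBER,0,.01,.01).ravel();print('shaft yaw rel box',np.degrees(np.arctan(v[1]/v[0])),v[2:],'y at face',v[3]-v[2]*v[1]/v[0],'top z',np.median(Z[m]))
E
python3 look.py
```

```text
t 16.62 box mm [-110.3   16.4   57.5] F [-11.6 -10.8   5.4] op 0.0188 g 62.5 tiltz [-0.007 -0.    -1.   ]
2415
shaft yaw rel box -1.7270019 [-48.355335  14.881415] y at face 13.423453 top z 48.57949578104909
```

Emit:
step_arm --increments '[{"delta_pos":[0,-2.5,0],"turn":[0,0,0],"claw":-0.8},{"delta_pos":[0,-2.5,0],"turn":[0,0,0],"claw":-0.8},{"delta_pos":[0,-2.5,0],"turn":[0,0,0],"claw":-0.8},{"delta_pos":[0,-2.5,0],"turn":[0,0,0],"claw":-0.8}]'

```text
t: 17.0
eef_pos: [0.4951, 0.0655, 0.0576]
eef_rot: [[0.996, -0.094, -0.006], [-0.094, -0.996, -0.0], [-0.006, 0.001, -1.0]]
force: [-4.6, 1.4, 3.3]
opening: 0.0185
grasp_force: 60.1
```

```bash
python3 -c "
from h import *
st()"
```

```text
t 17.0 box mm [-109.8   26.7   57.6] F [-4.6  1.4  3.3] op 0.0185 g 60.1 tiltz [-0.006 -0.    -1.   ]
```

The force dropped, so the nose is probably in the slot. Push forward to check.

Emit:
step_arm --increments '[{"delta_pos":[3,0,0],"turn":[0,0,0],"claw":-0.8},{"delta_pos":[2,0,0],"turn":[0,0,0],"claw":-0.8},{"delta_pos":[0,0,0],"turn":[0,0,0],"claw":-0.8}]'

```text
t: 17.25
eef_pos: [0.4985, 0.066, 0.0573]
eef_rot: [[0.996, -0.091, -0.009], [-0.091, -0.996, 0.0], [-0.009, 0.001, -1.0]]
force: [-9.9, 8.8, 5.1]
opening: 0.019
grasp_force: 60.7
```

```bash
python3 look.py
```

```text
t 17.25 box mm [-106.4   27.5   57.3] F [-9.9  8.8  5.1] op 0.019 g 60.7 tiltz [-0.009  0.    -1.   ]
2398
shaft yaw rel box 0.8868251 [-48.257088  28.376217] y at face 29.123201 top z 48.51461517110661
```

Emit:
step_arm --increments '[{"delta_pos":[0,-2,0],"turn":[0,0,0],"claw":-0.8},{"delta_pos":[2,0,0],"turn":[0,0,0],"claw":-0.8},{"delta_pos":[2,0,0],"turn":[0,0,0],"claw":-0.8},{"delta_pos":[0,0,0],"turn":[0,0,0],"claw":-0.8}]'

```text
t: 17.63
eef_pos: [0.5062, 0.0672, 0.0577]
eef_rot: [[0.996, -0.092, -0.002], [-0.092, -0.996, 0.0], [-0.002, 0.0, -1.0]]
force: [0.4, 4.2, -0.9]
opening: 0.0189
grasp_force: 59.6
```

```bash
python3 look.py
```

```text
t 17.63 box mm [-98.9  29.3  57.7] F [ 0.4  4.2 -0.9] op 0.0189 g 59.6 tiltz [-0.002  0.    -1.   ]
2827
shaft yaw rel box -0.030268168 [-50.027603  29.66324 ] y at face 29.636812 top z 49.059266680113495
```

It's in. Push home.

Emit:
step_arm --increments '[{"delta_pos":[4,-0.7,0],"turn":[0,0,0],"claw":-0.8},{"delta_pos":[4,0,0],"turn":[0,0,0],"claw":-0.8},{"delta_pos":[4,0,0],"turn":[0,0,0],"claw":-0.8},{"delta_pos":[2,0,0],"turn":[0,0,0],"claw":-0.8},{"delta_pos":[0,0,0],"turn":[0,0,0],"claw":-0.8}]'

```text
t: 18.1
eef_pos: [0.5206, 0.0663, 0.0579]
eef_rot: [[0.996, -0.092, -0.001], [-0.092, -0.996, -0.0], [-0.001, 0.0, -1.0]]
force: [2.1, 3.1, -1.5]
opening: 0.0183
grasp_force: 59.6
```

```bash
python3 -c "
from h import *
st()"
```

```text
t 18.1 box mm [-84.4  29.8  57.9] F [ 2.1  3.1 -1.5] op 0.0183 g 59.6 tiltz [-0.001 -0.    -1.   ]
```

Emit:
step_arm --increments '[{"delta_pos":[2,-0.5,0],"turn":[0,0,0],"claw":-0.8},{"delta_pos":[2,0,0],"turn":[0,0,0],"claw":-0.8},{"delta_pos":[1.5,0,0],"turn":[0,0,0],"claw":-0.8},{"delta_pos":[0,0,0],"turn":[0,0,0],"claw":-0.8}]'

```text
t: 18.43
eef_pos: [0.5235, 0.0664, 0.0577]
eef_rot: [[0.996, -0.093, -0.007], [-0.093, -0.996, 0.0], [-0.007, 0.001, -1.0]]
force: [-9.8, 1.3, 4.2]
opening: 0.0186
grasp_force: 60.4
```

```bash
python3 -c "
from h import *
st()"
```

```text
t 18.43 box mm [-81.6  30.2  57.7] F [-9.8  1.3  4.2] op 0.0186 g 60.4 tiltz [-0.007  0.    -1.   ]
```

Emit:
step_arm --increments '[{"delta_pos":[1.5,0,0],"turn":[0,0,0],"claw":-0.8},{"delta_pos":[1,0,0],"turn":[0,0,0],"claw":-0.8},{"delta_pos":[0,0,0],"turn":[0,0,0],"claw":-0.8}]'

```text
t: 18.68
eef_pos: [0.5236, 0.0664, 0.0576]
eef_rot: [[0.996, -0.092, -0.012], [-0.092, -0.996, 0.0], [-0.012, 0.001, -1.0]]
force: [-20.5, 2.6, 12.0]
opening: 0.0189
grasp_force: 61.5
```

```bash
python3 look.py
```

```text
t 18.68 box mm [-81.5  30.1  57.6] F [-20.5   2.6  12. ] op 0.0189 g 61.5 tiltz [-0.012  0.    -1.   ]
3426
shaft yaw rel box 0.61420894 [-53.042877  30.1554  ] y at face 30.72404 top z 53.50409151036793
```

Hard stop at the sill. Relieve the push and let go, then rise.

Emit:
step_arm --increments '[{"delta_pos":[-1.5,0,0],"turn":[0,0,0],"claw":-0.8},{"delta_pos":[0,0,0],"turn":[0,0,0],"claw":-0.2},{"delta_pos":[0,0,0],"turn":[0,0,0],"claw":0},{"delta_pos":[0,0,0],"turn":[0,0,0],"claw":0},{"delta_pos":[0,0,-15],"turn":[0,0,0],"claw":0}]'

```text
t: 19.15
eef_pos: [0.5259, 0.0662, 0.0713]
eef_rot: [[0.996, -0.093, -0.004], [-0.093, -0.996, -0.0], [-0.004, 0.0, -1.0]]
force: [-0.9, 0.5, -0.1]
opening: 0.0427
grasp_force: 0.0
```

Emit:
step_arm --increments '[{"delta_pos":[0,0,-30],"turn":[0,0,0],"claw":0},{"delta_pos":[-5,0,-35],"turn":[0,0,0],"claw":0},{"delta_pos":[-10,0,-35],"turn":[0,0,0],"claw":0},{"delta_pos":[0,0,0],"turn":[0,0,0],"claw":0}]'

```text
t: 19.48
eef_pos: [0.5125, 0.0678, 0.1784]
eef_rot: [[0.996, -0.092, 0.006], [-0.092, -0.996, -0.0], [0.006, -0.001, -1.0]]
force: [0.7, 0.3, 0.3]
opening: 0.0428
grasp_force: 0.0
```

Run:
```python
from h import *
st()
c=get_calibration('wrist');im,d=capture('wrist');cv2.imwrite('pics/w6.png',im)
P=wcloud(c,d);q=P-BO;cs,sn=np.cos(BY),np.sin(BY);X=(cs*q[...,0]+sn*q[...,1])*1e3;Y=(-sn*q[...,0]+cs*q[...,1])*1e3;Z=q[...,2]*1e3
m=(X>-130)&(X<-30)&(abs(Y-30)<13)&(Z>44)&(Z<62);h=m&(im.max(2)<80)
print('handle x',np.percentile(X[h],[1,99]),'y',np.median(Y[h]),'z',[np.median(Z[h&(abs(X-x)<6)]).round(1) for x in (-110,-85,-60)])
v=cv2.fitLine(np.c_[X[m],Y[m]].astype(np.float32),cv2.DIST_HUBER,0,.01,.01).ravel();print(np.degrees(np.arctan(v[1]/v[0])))
L=(X>0)&(X<100)&(abs(Y)<90)&(Z>70)&(Z<110);print('lid z',[np.median(Z[L&(abs(Y-y)<15)]).round(1) for y in (-70,0,70)])
```

```text
t 19.48 box mm [-92.6  30.5 178.4] F [0.7 0.3 0.3] op 0.0428 g 0.0 tiltz [ 0.006 -0.    -1.   ]
handle x [-117.79203245  -50.78587317] y 30.445105340172336 z [np.float64(54.2), np.float64(54.1), np.float64(54.3)]
0.5025832
lid z [np.float64(84.1), np.float64(84.2), np.float64(84.4)]
```

View pics/w6.png

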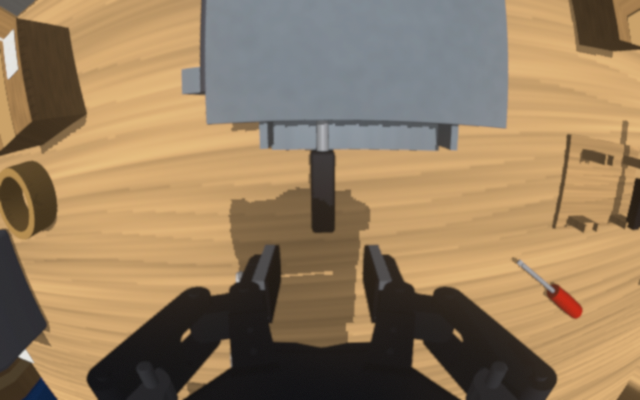

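The last view shows the handle's front end at the sill edge (323,150), the bolt level and in line with the box, the lid shut, and the gripper clear. Handing in.

```bash
python3 -c "
from cell import manip
print(manip.close_job())"
```

```text
the job is handed in; nothing more can be done
None
```

The job is handed in at about 19.5 s of the 72 s allowed: the carton is in the box, the lid is shut, and the thin bolt is home in the slot (about y +30 mm) and let go; the hand-in call gave no verdict.

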